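Put the washed table cooker back together and press its knob in

TASK

The small table gas cooker has been washed: first seat the round burner head fully down and level in the burner cup, because the knob must not be worked while the burner is open. Then turn the control knob so that the flat in its bore matches the flat of the valve stem, push it all the way onto the stem without forcing it and press knob and stem fully in, as one does to light the cooker. Finish while still holding the knob pressed in with your fingers, and leave the garlic and the small steel tray where they are.

Things in the scene. Friction and masses are not known exactly. Their poses are not given: they have to be found in the camera images.
- cooker: small one-burner table gas cooker, grey enamelled deck on a white body, 300 mm deep (x), 200 mm wide, standing firm on the worktop; origin under its centre, x to its back. Deck 50 mm above the worktop, burner cup at the back half, valve stem on the front deck, 150 mm before the cup. Behind the cup, 42 mm from its axis, an electrode (65 mm above the worktop) and a sensor pin (61 mm)
- burner_head_centre (a point): centre (12 mm up) of the loose burner head: a round aluminium puck 54 mm wide, 24 mm tall, with slotted rim and dark, slightly domed cap, standing cap up on the worktop, about 0.16 kg. Lower edge chamfered 1.5 mm, upper edge from 22 mm up. When seated its lowest 7 mm are inside the burner cup, so hold it by its upper 15 mm to set it fully down
- burner_well (a point): centre of the floor of the burner cup, 55 mm above the worktop, z up: a round well 56.5 mm wide, 7 mm deep, its mouth chamfered to 61 mm; the cup's rim is 70 mm wide outside and 62 mm above the worktop. A seated burner head has its centre 12 mm above this point
- knob_centre (a point): centre (15 mm up) of the loose black knob, 30 mm tall, 80 g, upright on the worktop; x along its pointer, z up. Round foot 42 mm wide, 16 mm tall; above it a grip bar 14 mm thick across y (parallel sides from x -13 to +10 mm); arrow end and white line show x. From below a blind D-bore 13.6 mm wide, 14 mm deep, mouth chamfered 1 mm, its flat 2.8 mm from the axis on the side opposite the pointer (-x)
- knob_pointer (a point): the pointer end of the knob's grip bar, 20 mm from the knob's axis and 26 mm above its underside
- stem_top (a point): top centre of the upright steel valve stem, 22 mm above the deck; x to the cooker's back. 12 mm thick, a flat 2 mm from its axis faces the cooker's front (-x); top 1.5 mm tapered by 1 mm; it does not turn. The knob goes on only with its pointer to the cooker's back, at the round off mark (about 10 degrees of play); fully on, the knob's centre is 1 mm above this point
- stem (a joint): travel of the sprung valve stem: 0 m out, 0.006 m fully pressed in (downward); the spring needs about 3 N to start and 8 N at full travel, then a hard stop; over 45 N on the knob counts as forcing it
- garlic: a garlic bulb, 60 mm wide, 58 mm tall, loose on the worktop to the left behind; origin under its centre
- grill_tray: a small grey pressed-steel tray, 78 x 100 mm, 19 mm tall, with a black knob, loose on the worktop's front edge at the left; origin under its centre
Things that resemble listed ones, but are neither listed nor needed, are in the scene too. What is shaped like the part that bears knob_centre but green is not meant.

How it is judged:
By the outcome, as a careful person would: the job done as asked, in the order asked, and still so for the second after the job is handed in, while the arm keeps its last pose, push and grip.
It also fails if it takes over 54 s, if anything falls off the work surface, if the arm or the gripper's body presses on something with over 40 N, if the wrist force passes 120 N, or if a joint passes its speed limit or range.

ROBOT

A 6-joint arm with a two-finger parallel gripper is mounted at the origin on a cart in front of the work surface, level with it; the furniture and walls round the work are solid. World frame = base frame: x ahead of the robot, y to its left, z up, the work surface at z = 0. Lengths are in m, angles in rad, forces in N, time in s.
With the tool pointing down it reaches from about 0.35 to 0.775 m from the base axis. Payload 5.5 kg.
Tool frame: the origin (TCP) lies on the mounting face of the last link; the fingertips stand 173 mm ahead of it and the grasp point (between the pads) lies 155 mm ahead of it; z points along the fingers, y is the direction in which the jaws open and shut (so a half turn about z gives the same grasp; the last joint's range is limited). The gripper opens to 85 mm and grips with 20 to 120 N. Pads are 22 mm wide; open, the fingers measure 114 mm over their backs; the gripper's body (76 mm by 85 mm) begins 54 mm behind the grasp point. The pads swing forward as they close: fully open they stand 13 mm farther back than shut.
Start: joints at [-1.268, 0.313, 0.046, 1.304, 0, 1.431], TCP at [0.246, -0.52, 0.405] pointing down, gripper open.
Joint ranges: [-2.76, 2.76], [-0.86, 1.69], [-1.03, 1.26], [-2.2, 2.34], [-1.47, 1.5], [-3.14, 3.14]. Speed limits (rad/s): [2.57, 2.57, 3.14, 3.14, 3.14, 3.14].

INTERFACE

Orientations are given as a unit quaternion [w, x, y, z].
In Python, from workcell import get_state, eyes, env gives the robot as it stands. The module is installed in compiled form; this text tells all that it offers.
- The arm moves only by the tool carry_out, never from a script. Its argument "motion" is a list of rows, each an object of numbers: "jaw": the opening, from -1 (shut) to 1 (fully open); "tx", "ty", "tz": the shift along the tool's x, y, z in cm; "wx", "wy", "wz": the turn, a rotation vector about the tool's x, y, z in degrees. In form: [{"jaw": .., "tx": .., "ty": .., "tz": .., "wx": .., "wy": .., "wz": ..}, ...]. A call has 1 to 20 rows; each row shifts and turns the commanded pose from where the row before left it, along the tool's axes as they then stand; what a row does not reach is not made up. A row lasts 1/8 s, in which the tool goes at most 62.5 mm and 10.7 degrees, less where a joint would pass 70% of its speed; a pose out of reach is approached as far as the arm can. A call with a gripper value outside its range is refused whole. The fingers move at their own pace and stop on an object; "force" is the grip in N (left out, the last holds). Time passes only in rows, so rows that do not move let the fingers close. It gives the time, the measured TCP pose, the force and the opening at its end, in the units of the state.
- get_state(): the state, without advancing time (a new reading comes with each control period).
- eyes.read_camera(name): name is "scene" or "top" or "wrist"; returns the picture (420x560x3 uint8, blue, green, red); there is no depth.
- eyes.calibration(name): a dict with "K" (3x3 intrinsics, pixels), "camera_from_world" (4x4, takes a point from world to camera coordinates). Camera axes: x right, y up, looking along -z (the intrinsics and any distortion apply to the point x, -y, -z); pixel columns grow to the right and rows downward; lengths in m; the calibration is good to about 2 mm. A picture is of the moment at which its call begins: read the wrist's pose just before it. calibration takes no time and is no camera call; for the wrist camera it gives the pose at the moment of the call.
- env.hand_in(): hands the job in, once; it reports no verdict.
The state is a dict: "clock": time; "joint_pos": joint angles; "qvel": joint speeds; "tau": joint torques, N m; "tcp_pos": TCP position; "orientation": TCP orientation; "wrist_force": force on the tool from outside, world axes, zero at the start; "ft_torque": the same for the moment, N m; "finger_gap": finger opening in m.
Only numpy, scipy, OpenCV 4.12 (cv2) and the standard library are available. Lean on these libraries where they do the work, as an engineer would, in place of code of your own. Each camera call takes 0.05 s, during which the arm holds its last target.

## Working session

There is one attempt and no reset: what is moved stays moved. The work goes in short steps, Python scripts to look and compute and a tool call to move; the robot and the scene stay as the last step left them, time stands still between calls to the robot, and variables do not carry over. Pictures are saved under pics/ and viewed, and the job is handed in when it is done.

Besides the shell and the picture viewer there is one more tool, called as name([rows], argument=value, ...), one row to a line, values as JSON. carry_out: Moves the arm, as the interface text tells. Its arguments: {"type":"object","properties":{"motion":{"type":"array"},"force":{"type":"number"}},"required":["motion"]}

```bash
mkdir -p pics; ls; python3 - <<'E'
from workcell import get_state, eyes, env
import cv2,numpy as np
s=get_state();print(s)
for n in ["scene","top","wrist"]:
    c=eyes.calibration(n);print(n,c)
    cv2.imwrite(f"pics/{n}0.png",eyes.read_camera(n))
E
```

```text
pics
{'clock': 0.0, 'joint_pos': array([-1.26757995e+00,  3.13998815e-01,  4.49700903e-02,  1.30359561e+00,
       -1.13373804e-05,  1.43118753e+00]), 'qvel': array([-0.003616  ,  0.00021509, -0.00028536, -0.00215372, -0.00194863,
       -0.00036132]), 'tau': array([ 4.99602193e-04, -4.80630720e+01,  2.98532259e+01,  1.94733805e-02,
        1.43244433e-04,  6.99563373e-06]), 'tcp_pos': array([ 0.24630914, -0.51935258,  0.40380585]), 'orientation': array([-9.10483570e-04,  9.75587799e-01,  2.19607857e-01, -8.03352987e-05]), 'wrist_force': array([-0.52076626, -0.04267386,  0.01148538]), 'ft_torque': array([ 0.01435235,  0.02992553, -0.01140392]), 'finger_gap': 0.08528528427084879}
scene {'K': array([[451.22338467,   0.        , 275.7714118 ],
       [  0.        , 451.22338467, 202.86650781],
       [  0.        ,   0.        ,   1.        ]]), 'camera_from_world': array([[ 0.81458207, -0.57981129, -0.01658062, -0.42269105],
       [ 0.32393005,  0.43100818,  0.84220026, -0.24334685],
       [-0.48117083, -0.69141219,  0.53890984, -0.98004934],
       [ 0.        ,  0.        ,  0.    
[... 187 characters left out ...]
'camera_from_world': array([[-0.02576411, -0.99941859, -0.02233135,  0.02553994],
       [ 0.98542439, -0.02914822,  0.16759821, -0.5366748 ],
       [-0.16815168, -0.01768784,  0.98560243, -0.97318933],
       [ 0.        ,  0.        ,  0.        ,  1.        ]])}
wrist {'K': array([[371.09192932,   0.        , 280.13507379],
       [  0.        , 371.09192932, 213.49971963],
       [  0.        ,   0.        ,   1.        ]]), 'camera_from_world': array([[ 0.42817837, -0.90369227, -0.00189006, -0.57452991],
       [ 0.8584374 ,  0.40738796, -0.31164128,  0.04181955],
       [ 0.2823978 ,  0.13181556,  0.95019795, -0.38031523],
       [ 0.        ,  0.        ,  0.        ,  1.        ]])}
```

View pics/scene0.png

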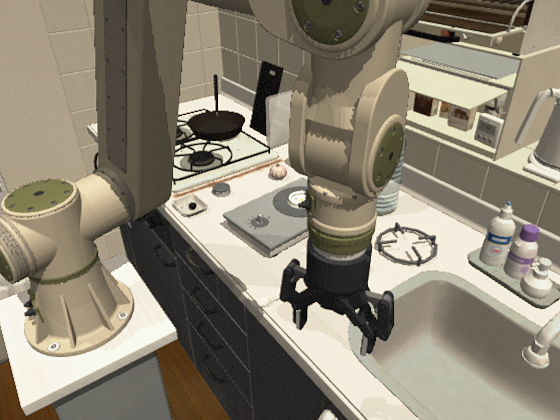

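View pics/top0.png

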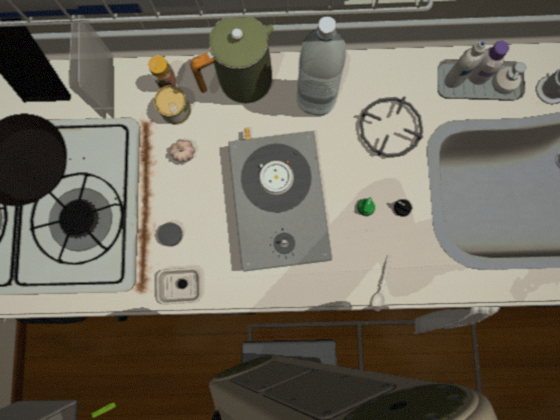

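View pics/wrist0.png

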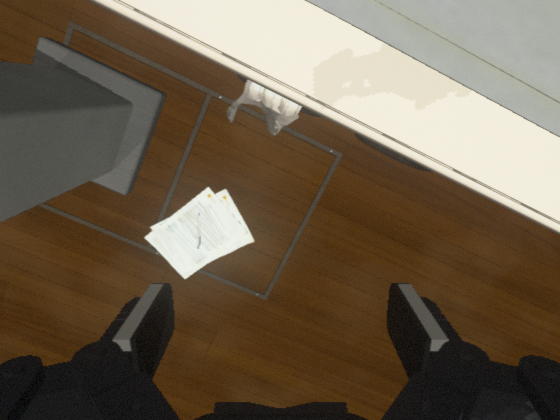

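```bash
cat > h.py <<'E'
import numpy as np,cv2
from workcell import get_state, eyes, env
def ray(cal,u,v):
    K=cal["K"];T=cal["camera_from_world"];R=T[:3,:3];t=T[:3,3]
    d=np.array([(u-K[0,2])/K[0,0],-(v-K[1,2])/K[1,1],-1.])
    o=-R.T@t;d=R.T@d
    return o,d/np.linalg.norm(d)
def onz(cal,u,v,z):
    o,d=ray(cal,u,v);return o+d*(z-o[2])/d[2]
def tri(obs):
    A=np.zeros((3,3));b=np.zeros(3);L=[]
    for c,u,v in obs:
        o,d=ray(c,u,v);P=np.eye(3)-np.outer(d,d);A+=P;b+=P@o;L.append((o,d))
    p=np.linalg.solve(A,b)
    return p,[np.linalg.norm((np.eye(3)-np.outer(d,d))@(p-o)) for o,d in L]
def proj(cal,p):
    T=cal["camera_from_world"];q=T[:3,:3]@np.array(p)+T[:3,3]
    K=cal["K"];return K[0,0]*q[0]/-q[2]+K[0,2],K[1,1]*-q[1]/-q[2]+K[1,2]
E
python3 - <<'E'
from h import *
t=cv2.imread("pics/top0.png");s=cv2.imread("pics/scene0.png")
a=cv2.resize(t[120:310,140:440],None,fx=2.6,fy=2.6,interpolation=cv2.INTER_CUBIC);cv2.imwrite("pics/topc.png",a)
b=cv2.resize(s[150:260,150:350],None,fx=4,fy=4,interpolation=cv2.INTER_CUBIC);cv2.imwrite("pics/scc.png",b)
c=eyes.calibration("top")
for n,u,v,z in [("head",169,234,.024),("cup",276,178,.06),("stem",285,243,.072),("knob",403,208,.02),("green",367,207,.02),("tray",181,285,0.01),("garlic",182,150,.03)]:
    p=onz(c,u,v,z);print(n,p.round(3),np.hypot(p[0],p[1]).round(3))
E
```

```text
head [0.496 0.261 0.024] 0.561
cup [0.611 0.013 0.06 ] 0.611
stem [ 0.463 -0.003  0.072] 0.463
knob [ 0.541 -0.275  0.02 ] 0.607
green [ 0.546 -0.193  0.02 ] 0.579
tray [0.381 0.236 0.01 ] 0.448
garlic [0.693 0.232 0.03 ] 0.73
```

View pics/topc.png

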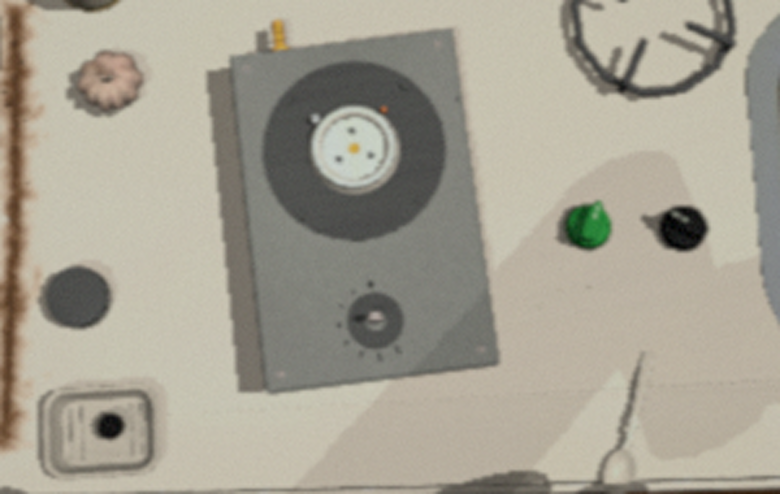

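View pics/scc.png

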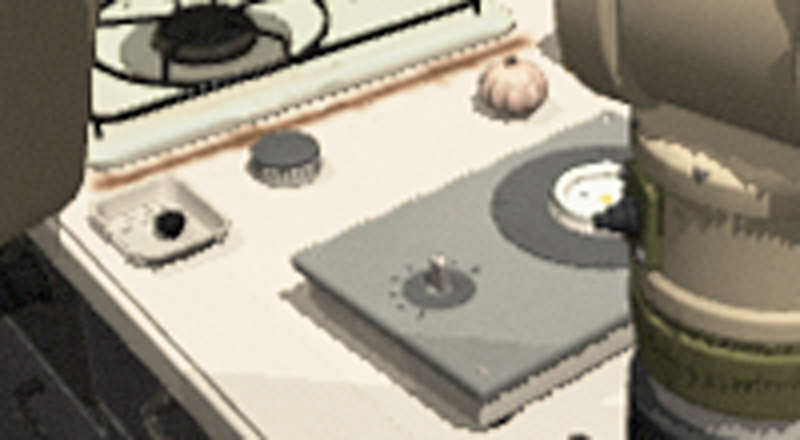

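```bash
cat >> h.py <<'E'
def R_of(q):
    from scipy.spatial.transform import Rotation as Ro
    return Ro.from_quat([q[1],q[2],q[3],q[0]]).as_matrix()
def heading(s):
    R=R_of(s["orientation"]);return np.degrees(np.arctan2(R[1,0],R[0,0]))
def tool_shift(s,target):
    return (R_of(s["orientation"]).T@(np.array(target)-s["tcp_pos"])*100).round(2)
E
python3 - <<'E'
from h import *
s=get_state();c=eyes.calibration("wrist")
T=c["camera_from_world"];o=-T[:3,:3].T@T[:3,3]
R=R_of(s["orientation"]);print("cam in tool",R.T@(o-s["tcp_pos"]),"axis",R.T@(-T[2,:3]))
print(heading(s),tool_shift(s,[.36,-.13,.404]))
c=eyes.calibration("top")
for n,u,v,z in [("stove edge",141,234,.02),("trayR",175,267,.019),("trayfar",160,268,.019)]: print(n,onz(c,u,v,z))
E
```

```text
cam in tool [0.07856248 0.00048205 0.03059554] axis [-3.11868475e-01 -3.89929423e-04  9.50125203e-01]
25.37195087059196 [ 26.96 -30.31   0.05]
stove edge [0.49858658 0.32669104 0.02      ]
trayR [0.42121508 0.2475823  0.019     ]
trayfar [0.41987788 0.28172064 0.019     ]
```

```bash
python3 - <<'E'
from h import *
print(tool_shift(get_state(),[.48,-.08,.404]))
E
```

```text
[ 39.94 -29.69   0.05]
```

carry_out([
  {"tx": 4, "ty": -3},
  {"tx": 4, "ty": -3},
  {"tx": 4, "ty": -3},
  {"tx": 4, "ty": -3},
  {"tx": 4, "ty": -3},
  {"tx": 4, "ty": -3},
  {"tx": 4, "ty": -3},
  {"tx": 4, "ty": -3},
  {"tx": 4, "ty": -3},
  {"tx": 4, "ty": -3},
])

```text
invalid input at $.motion[0]: expected keys jaw, tx, ty, tz, wx, wy, wz
```

carry_out([
  {"wz": -10},
  {"wz": -10},
  {"wz": -10},
  {"wz": -10},
  {"wz": -10},
  {"wz": -10},
  {"wz": -10},
  {"wz": -10},
  {"wz": -10},
  {"wz": -10},
  {"wz": -10},
  {"wz": -10},
  {"wz": -10},
  {"wz": -10},
  {"wz": -10},
  {"wz": -10},
  {},
])

```text
invalid input at $.motion[0]: expected keys jaw, tx, ty, tz, wx, wy, wz
```

```bash
python3 - <<'E'
from h import *
import pickle
s=get_state();print(s["clock"],s["joint_pos"].round(3),s["tcp_pos"],heading(s),s["orientation"])
c=eyes.calibration("wrist");im=eyes.read_camera("wrist");cv2.imwrite("pics/w1.png",im)
im2=eyes.read_camera("top");cv2.imwrite("pics/top1.png",im2);cv2.imwrite("pics/scene1.png",eyes.read_camera("scene"))
pickle.dump(c,open("w1.pkl","wb"))
E
```

```text
0.15 [-1.268  0.314  0.045  1.304  0.     1.431] [ 0.24633493 -0.51941072  0.40401372] 25.37195087059196 [-6.81327571e-04  9.75588085e-01  2.19607428e-01 -4.82782720e-05]
```

View pics/w1.png

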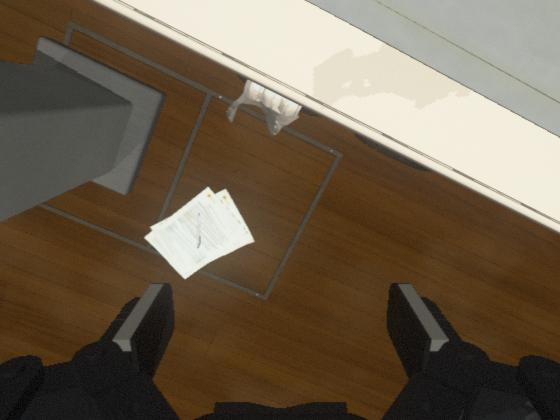

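View pics/scene1.png

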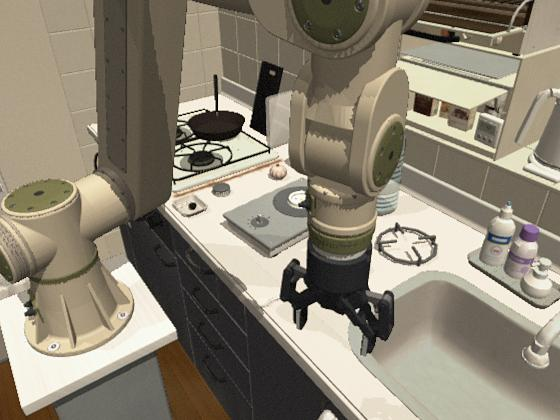

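carry_out([
  {"jaw": 1, "tx": 4, "ty": -3, "tz": 0, "wx": 0, "wy": 0, "wz": 0},
  {"jaw": 1, "tx": 4, "ty": -3, "tz": 0, "wx": 0, "wy": 0, "wz": 0},
  {"jaw": 1, "tx": 4, "ty": -3, "tz": 0, "wx": 0, "wy": 0, "wz": 0},
  {"jaw": 1, "tx": 4, "ty": -3, "tz": 0, "wx": 0, "wy": 0, "wz": 0},
  {"jaw": 1, "tx": 4, "ty": -3, "tz": 0, "wx": 0, "wy": 0, "wz": 0},
  {"jaw": 1, "tx": 4, "ty": -3, "tz": 0, "wx": 0, "wy": 0, "wz": 0},
  {"jaw": 1, "tx": 4, "ty": -3, "tz": 0, "wx": 0, "wy": 0, "wz": 0},
  {"jaw": 1, "tx": 4, "ty": -3, "tz": 0, "wx": 0, "wy": 0, "wz": 0},
  {"jaw": 1, "tx": 4, "ty": -3, "tz": 0, "wx": 0, "wy": 0, "wz": 0},
  {"jaw": 1, "tx": 4, "ty": -3, "tz": 0, "wx": 0, "wy": 0, "wz": 0},
])

```text
clock: 1.55
tcp_pos: [0.4798, -0.0755, 0.4049]
orientation: [0.0, 0.976, 0.22, 0.0]
wrist_force: [1.2, -0.5, 0.7]
finger_gap: 0.0854
```

carry_out([
  {"jaw": 1, "tx": 0, "ty": 0, "tz": 0, "wx": 0, "wy": 0, "wz": -10},
  {"jaw": 1, "tx": 0, "ty": 0, "tz": 0, "wx": 0, "wy": 0, "wz": -10},
  {"jaw": 1, "tx": 0, "ty": 0, "tz": 0, "wx": 0, "wy": 0, "wz": -10},
  {"jaw": 1, "tx": 0, "ty": 0, "tz": 0, "wx": 0, "wy": 0, "wz": -10},
  {"jaw": 1, "tx": 0, "ty": 0, "tz": 0, "wx": 0, "wy": 0, "wz": -10},
  {"jaw": 1, "tx": 0, "ty": 0, "tz": 0, "wx": 0, "wy": 0, "wz": -10},
  {"jaw": 1, "tx": 0, "ty": 0, "tz": 0, "wx": 0, "wy": 0, "wz": -10},
  {"jaw": 1, "tx": 0, "ty": 0, "tz": 0, "wx": 0, "wy": 0, "wz": -10},
  {"jaw": 1, "tx": 0, "ty": 0, "tz": 0, "wx": 0, "wy": 0, "wz": -10},
  {"jaw": 1, "tx": 0, "ty": 0, "tz": 0, "wx": 0, "wy": 0, "wz": -10},
  {"jaw": 1, "tx": 0, "ty": 0, "tz": 0, "wx": 0, "wy": 0, "wz": -10},
  {"jaw": 1, "tx": 0, "ty": 0, "tz": 0, "wx": 0, "wy": 0, "wz": -10},
  {"jaw": 1, "tx": 0, "ty": 0, "tz": 0, "wx": 0, "wy": 0, "wz": -10},
  {"jaw": 1, "tx": 0, "ty": 0, "tz": 0, "wx": 0, "wy": 0, "wz": -10},
  {"jaw": 1, "tx": 0, "ty": 0, "tz": 0, "wx": 0, "wy": 0, "wz": -10},
  {"jaw": 1, "tx": 0, "ty": 0, "tz": 0, "wx": 0, "wy": 0, "wz": -10},
  {"jaw": 1, "tx": 0, "ty": 0, "tz": 0, "wx": 0, "wy": 0, "wz": 0},
])

```text
clock: 3.68
tcp_pos: [0.4792, -0.0771, 0.4047]
orientation: [0.0, -0.046, 0.999, -0.0]
wrist_force: [-0.7, 0.3, -1.0]
finger_gap: 0.0853
```

```bash
python3 - <<'E'
from h import *
import pickle
s=get_state();print(s["clock"],s["joint_pos"].round(3),s["tcp_pos"],heading(s),s["orientation"])
c=eyes.calibration("wrist");im=eyes.read_camera("wrist");cv2.imwrite("pics/w1.png",im)
cv2.imwrite("pics/scene1.png",eyes.read_camera("scene"))
pickle.dump(c,open("w1.pkl","wb"))
E
```

```text
3.675 [-0.325  0.14  -0.177  1.254 -0.    -0.417] [ 0.47920083 -0.07710745  0.4046871 ] -174.73837238283278 [ 1.01792484e-05 -4.59002298e-02  9.98946028e-01 -5.27893609e-05]
```

View pics/w1.png

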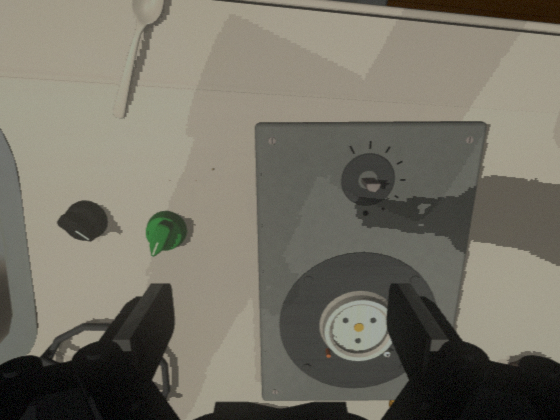

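View pics/scene1.png

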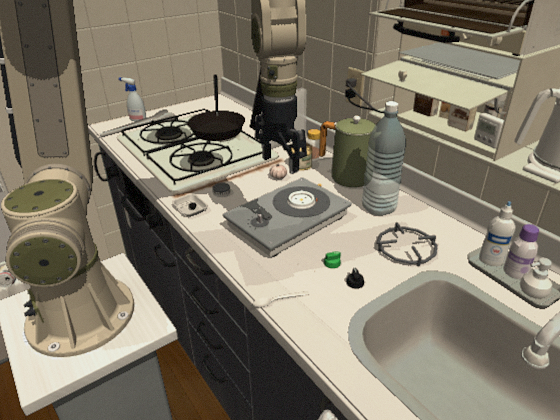

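carry_out([
  {"jaw": 1, "tx": 0, "ty": 5, "tz": 0, "wx": 0, "wy": 0, "wz": 0},
  {"jaw": 1, "tx": 0, "ty": 5, "tz": 0, "wx": 0, "wy": 0, "wz": 0},
  {"jaw": 1, "tx": 0, "ty": 5, "tz": 0, "wx": 0, "wy": 0, "wz": 0},
  {"jaw": 1, "tx": 0, "ty": 5, "tz": 0, "wx": 0, "wy": 0, "wz": 0},
  {"jaw": 1, "tx": 0, "ty": 0, "tz": 0, "wx": 0, "wy": 0, "wz": 0},
  {"jaw": 1, "tx": 0, "ty": 0, "tz": 0, "wx": 0, "wy": 0, "wz": 0},
])

```text
clock: 4.53
tcp_pos: [0.4605, 0.1219, 0.4047]
orientation: [0.0, -0.047, 0.999, -0.0]
wrist_force: [-0.8, -0.5, -0.1]
finger_gap: 0.0854
```

```bash
python3 - <<'E'
from h import *
import pickle
s=get_state();print(s["clock"],s["joint_pos"].round(3),s["tcp_pos"],heading(s))
c=eyes.calibration("wrist");im=eyes.read_camera("wrist");cv2.imwrite("pics/w2.png",im)
pickle.dump(c,open("w2.pkl","wb"))
a=cv2.imread("pics/w1.png")
k=cv2.resize(a[190:260,40:200],None,fx=5,fy=5,interpolation=cv2.INTER_CUBIC);cv2.imwrite("pics/w1k.png",k)
k=cv2.resize(a[130:380,300:440],None,fx=2.4,fy=2.4,interpolation=cv2.INTER_CUBIC);cv2.imwrite("pics/w1s.png",k)
E
```

```text
4.525 [ 9.000e-02  1.230e-01 -1.970e-01  1.251e+00 -1.000e-03 -3.000e-03] [0.46054098 0.1219441  0.40465274] -174.6606839597319
```

View pics/w2.png

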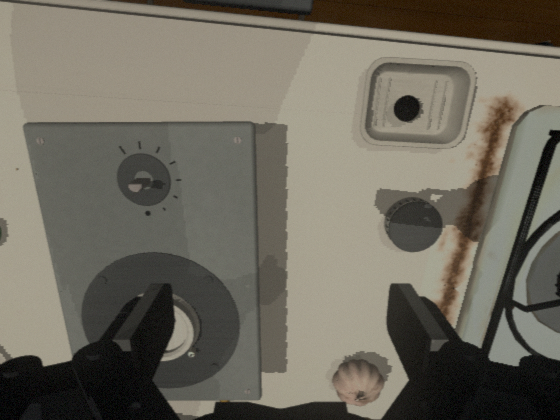

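View pics/w1k.png

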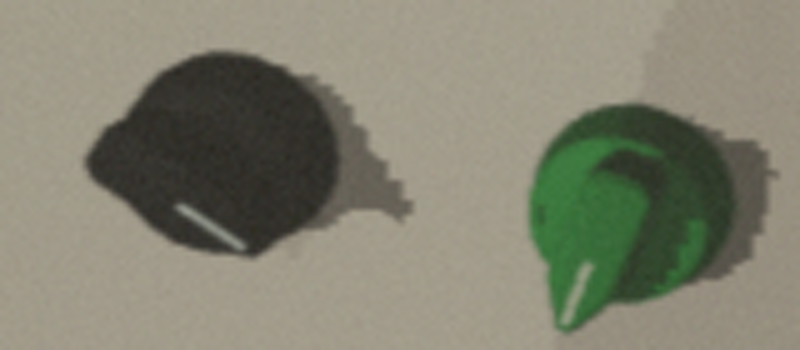

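View pics/w1s.png

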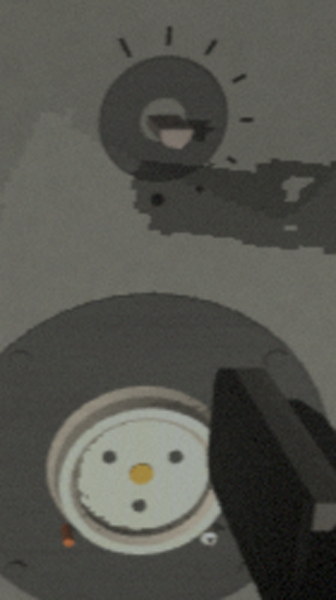

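```bash
python3 - <<'E'
from h import *
def crop(f,x0,y0,x1,y1,k): 
    a=cv2.imread(f)[y0:y1,x0:x1]; return cv2.resize(a,None,fx=k,fy=k,interpolation=cv2.INTER_CUBIC)
A=crop("pics/w2.png",370,180,460,270,4);B=crop("pics/top0.png",145,210,195,260,7.2)
C=crop("pics/top0.png",380,185,425,230,8)
h=min(x.shape[0] for x in(A,B));
cv2.imwrite("pics/hd.png",np.hstack([A[:h,:h],B[:h,:h]]));cv2.imwrite("pics/kt.png",C)
E
```

```text
(no output)
```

View pics/hd.png

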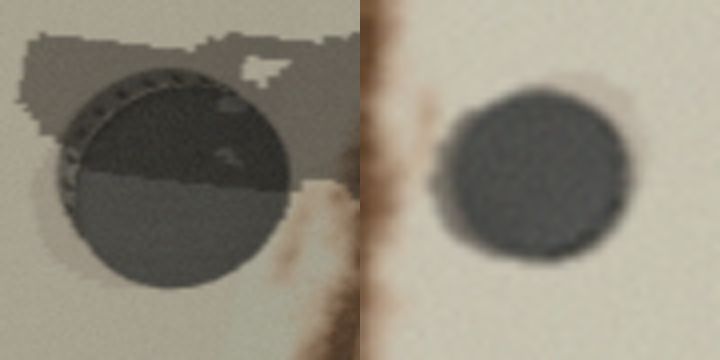

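View pics/kt.png

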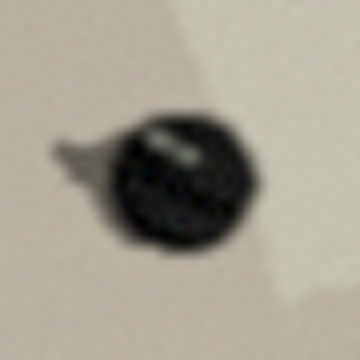

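```bash
cat > m1.py <<'E'
from h import *
import pickle
t=eyes.calibration("top");w1=pickle.load(open("w1.pkl","rb"));w2=pickle.load(open("w2.pkl","rb"))
def show(n,*o):
    p,r=tri(o);print(n,(p*1000).round(1),"res mm",np.round(np.array(r)*1000,1));return p
show("head cap",(w2,415.2,226.1),(t,169.9,234.0))
a=show("line tip",(w1,88.6,239.4),(t,398,201.8))
b=show("line in",(w1,76,231),(t,404.3,204.7))
d=a-b;print("pointer yaw",np.degrees(np.arctan2(d[1],d[0])),np.linalg.norm(d[:2]))
a,b=onz(w1,88.6,239.4,.03),onz(w1,76,231,.03);d=a-b;print(a,b,np.degrees(np.arctan2(d[1],d[0])))
a,b=onz(t,398,201.8,.03),onz(t,404.3,204.7,.03);d=a-b;print(a,b,np.degrees(np.arctan2(d[1],d[0])))
print("w2 head z.023",onz(w2,415.2,226.1,.023),"top",onz(t,169.9,234,.023))
E
python3 m1.py
python3 - <<'E'
from h import *
# cap ellipse fits, cup inner floor etc
a=cv2.imread("pics/w2.png");b=cv2.imread("pics/top0.png")
k=lambda f,x0,y0,x1,y1,s:cv2.resize(cv2.imread(f)[y0:y1,x0:x1],None,fx=s,fy=s,interpolation=cv2.INTER_CUBIC)
cv2.imwrite("pics/cup1.png",k("pics/w1.png",300,280,440,380,5))
cv2.imwrite("pics/cupT.png",k("pics/top0.png",245,150,305,205,10))
cv2.imwrite("pics/stem.png",np.hstack([k("pics/w1.png",335,145,405,215,5),k("pics/w2.png",110,145,180,215,5)]))
cv2.imwrite("pics/stemT.png",k("pics/top0.png",260,220,310,270,8))
E
```

```text
head cap [495.9 260.3  21.8] res mm [0.9 0.9]
line tip [ 553.6 -261.4   33.5] res mm [0.1 0.1]
line in [ 547.7 -276.2   28.4] res mm [0.5 0.5]
pointer yaw 68.30058228418208 0.01592122153223818
[ 0.55529817 -0.26311491  0.03      ] [ 0.54738174 -0.2749347   0.03      ] 56.18736405546232
[ 0.55422632 -0.26230315  0.03      ] [ 0.5471141  -0.27603648  0.03      ] 62.62126514957542
w2 head z.023 [0.49498063 0.26056402 0.023     ] top [0.49630823 0.25923331 0.023     ]
```

View pics/cup1.png

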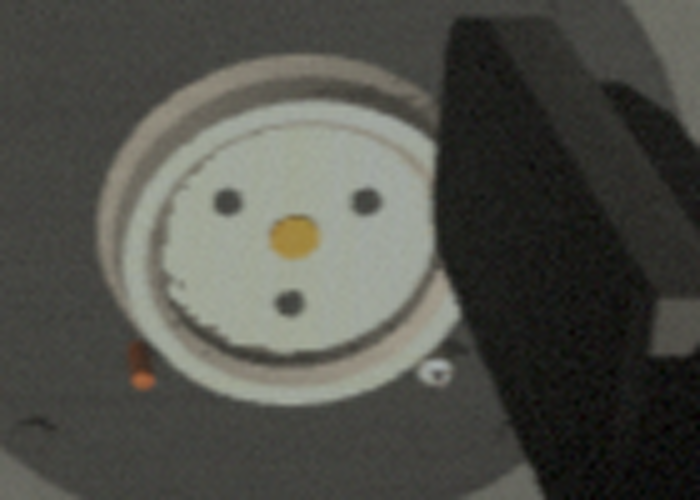

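View pics/cupT.png

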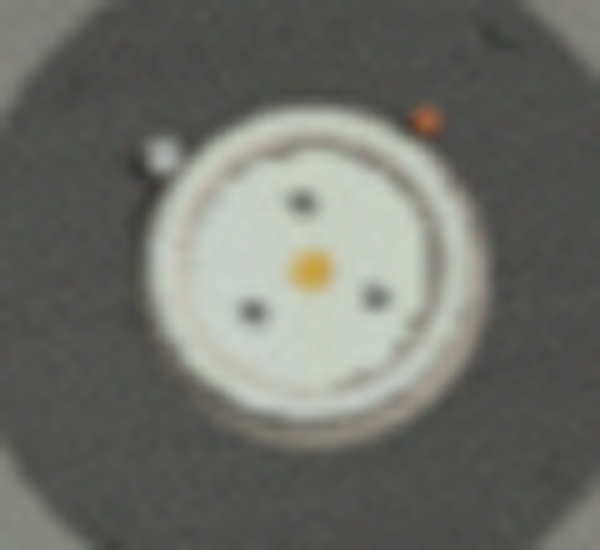

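View pics/stem.png

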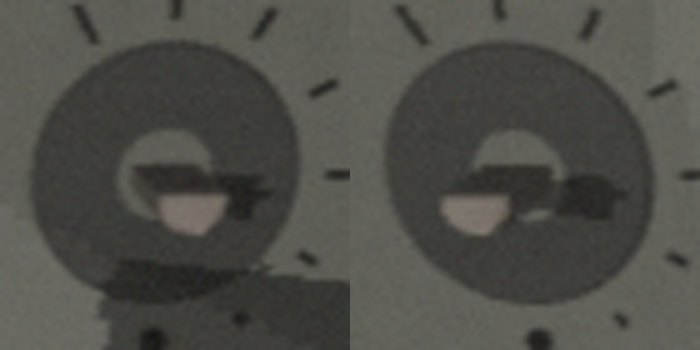

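View pics/stemT.png

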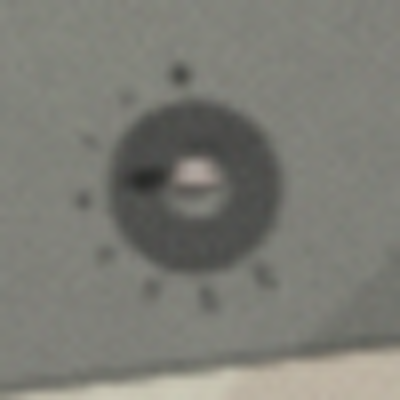

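```bash
cat > m2.py <<'E'
from m1 import *
c=show("cup dot",(w1,358.4,327.0),(t,275.75,176.65))
f=show("flat mid",(w1,373.2,183.4),(w2,134.7,183.6),(t,283.8,242.9))
f2=show("flat mid w only",(w1,373.2,183.4),(w2,134.7,183.6))
r=show("ring",(w1,367.8,178.8),(w2,143.6,179),(t,283.9,242.7))
for n,k in (("w1",(w1,367.8,178.8)),("w2",(w2,143.6,179)),("t",(t,283.9,242.7))): print(n,onz(*k,.05)*1000)
d=c-r;print("yaw",np.degrees(np.arctan2(d[1],d[0])),np.linalg.norm(d[:2]))
# deck edges in top0, z=.05
for q in [((233,136),(245,269)),((313,132),(330,261))]:
    a,b=[onz(t,*p,.05) for p in q];d=a-b;print("edge yaw",np.degrees(np.arctan2(d[1],d[0])),np.linalg.norm(d))
E
python3 m2.py
```

```text
head cap [495.9 260.3  21.8] res mm [0.9 0.9]
line tip [ 553.6 -261.4   33.5] res mm [0.1 0.1]
line in [ 547.7 -276.2   28.4] res mm [0.5 0.5]
pointer yaw 68.30058228418208 0.01592122153223818
[ 0.55529817 -0.26311491  0.03      ] [ 0.54738174 -0.2749347   0.03      ] 56.18736405546232
[ 0.55422632 -0.26230315  0.03      ] [ 0.5471141  -0.27603648  0.03      ] 62.62126514957542
w2 head z.023 [0.49498063 0.26056402 0.023     ] top [0.49630823 0.25923331 0.023     ]
cup dot [615.4  13.5  54.5] res mm [0.2 0.2]
flat mid [463.8  -1.   71. ] res mm [0.2 0.2 0.3]
flat mid w only [463.8  -1.2  70.9] res mm [0. 0.]
ring [465.3  -0.9  49.6] res mm [0.6 0.6 1.1]
w1 [464.63582519  -0.89053068  50.        ]
w2 [464.59968845  -1.07277713  50.        ]
t [466.3697096   -0.79379312  50.        ]
yaw 5.47944895728948 0.150799199622895
edge yaw 4.414428172040678 0.30568613962253066
edge yaw 4.960859807077705 0.29692307081466157
```

carry_out([
  {"jaw": 0.6, "tx": -1.6, "ty": 4.5, "tz": 3, "wx": 0, "wy": 0, "wz": 0},
  {"jaw": 0.6, "tx": -1.6, "ty": 4.5, "tz": 3, "wx": 0, "wy": 0, "wz": 0},
  {"jaw": 0.6, "tx": -1.6, "ty": 4.5, "tz": 3, "wx": 0, "wy": 0, "wz": 0},
  {"jaw": 0.6, "tx": 0, "ty": 0, "tz": 4, "wx": 0, "wy": 0, "wz": 0},
  {"jaw": 0.6, "tx": 0, "ty": 0, "tz": 0, "wx": 0, "wy": 0, "wz": 0},
  {"jaw": 0.6, "tx": 0, "ty": 0, "tz": 0, "wx": 0, "wy": 0, "wz": 0},
])

```text
clock: 5.32
tcp_pos: [0.4965, 0.2598, 0.2758]
orientation: [0.0, -0.046, 0.999, -0.0]
wrist_force: [-0.4, -0.2, -0.1]
finger_gap: 0.0685
```

```bash
python3 - <<'E'
from h import *
import pickle
s=get_state();print(s["clock"],s["tcp_pos"],heading(s),s["finger_gap"],tool_shift(s,[.4955,.2603,.181]))
c=eyes.calibration("wrist");im=eyes.read_camera("wrist");cv2.imwrite("pics/w3.png",im)
pickle.dump(c,open("w3.pkl","wb"))
print(proj(c,[.4955,.2603,.023]))
E
```

```text
5.325 [0.4964797  0.25975876 0.27578783] -174.767546778363 0.06852993899969698 [0.1  0.06 9.48]
(np.float64(282.5850040528582), np.float64(224.3093662212007))
```

View pics/w3.png

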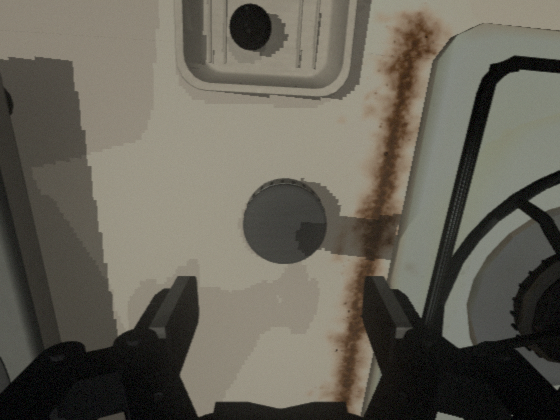

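carry_out([
  {"jaw": 0.6, "tx": 0.13, "ty": 0.15, "tz": 4, "wx": 0, "wy": 0, "wz": 0},
  {"jaw": 0.6, "tx": 0, "ty": 0, "tz": 3.5, "wx": 0, "wy": 0, "wz": 0},
  {"jaw": 0.6, "tx": 0, "ty": 0, "tz": 2, "wx": 0, "wy": 0, "wz": 0},
  {"jaw": 0.6, "tx": 0, "ty": 0, "tz": 0, "wx": 0, "wy": 0, "wz": 0},
  {"jaw": -0.2, "tx": 0, "ty": 0, "tz": 0, "wx": 0, "wy": 0, "wz": 0},
  {"jaw": -0.2, "tx": 0, "ty": 0, "tz": 0, "wx": 0, "wy": 0, "wz": 0},
  {"jaw": -0.2, "tx": 0, "ty": 0, "tz": 0, "wx": 0, "wy": 0, "wz": 0},
], force=35)

```text
clock: 6.25
tcp_pos: [0.4953, 0.2624, 0.1821]
orientation: [0.002, -0.047, 0.999, 0.0]
wrist_force: [-1.7, -0.8, 6.6]
finger_gap: 0.0525
```

```bash
python3 - <<'E'
from h import *
import pickle
s=get_state();print(s["clock"],s["tcp_pos"],heading(s),s["finger_gap"],s["wrist_force"])
im=eyes.read_camera("wrist");cv2.imwrite("pics/w4.png",im)
a=eyes.read_camera("scene")[150:230,170:300];cv2.imwrite("pics/s4.png",cv2.resize(a,None,fx=6,fy=6,interpolation=cv2.INTER_CUBIC))
E
```

```text
6.25 [0.49531183 0.26238132 0.18205869] -174.65215398489772 0.05249051962416035 [-1.74626013 -0.83403275  6.64530762]
```

View pics/w4.png

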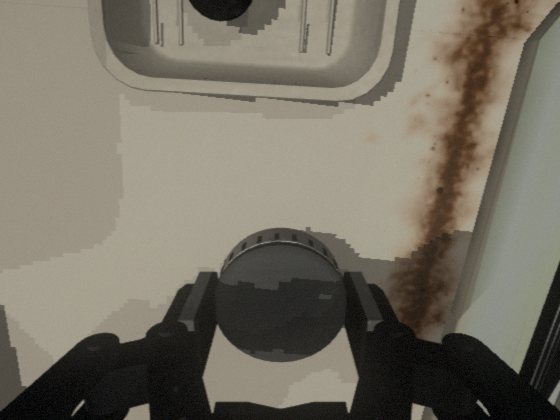

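View pics/s4.png

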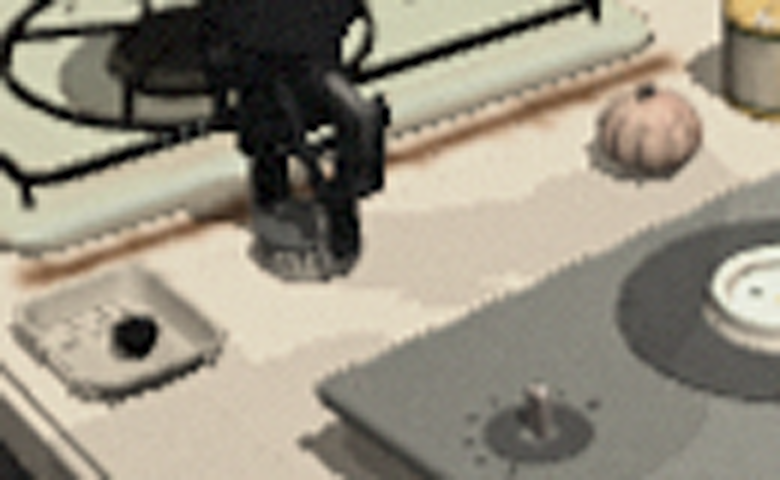

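carry_out([
  {"jaw": -0.2, "tx": 0, "ty": 0, "tz": -1.5, "wx": 0, "wy": 0, "wz": 0},
  {"jaw": -0.2, "tx": 0, "ty": 0, "tz": -4, "wx": 0, "wy": 0, "wz": 0},
  {"jaw": -0.2, "tx": 0, "ty": 0, "tz": -5, "wx": 0, "wy": 0, "wz": 0},
  {"jaw": -0.2, "tx": 0, "ty": 0, "tz": 0, "wx": 0, "wy": 0, "wz": 0},
  {"jaw": -0.2, "tx": 0, "ty": 0, "tz": 0, "wx": 0, "wy": 0, "wz": 0},
])

```text
clock: 6.98
tcp_pos: [0.4941, 0.2622, 0.2851]
orientation: [0.0, -0.047, 0.999, 0.0]
wrist_force: [-0.8, 0.5, -1.8]
finger_gap: 0.0521
```

```bash
python3 - <<'E'
from h import *
s=get_state();print(s["clock"],s["tcp_pos"],heading(s),s["finger_gap"],s["wrist_force"],tool_shift(s,[.6154,.0135,.287]))
im=eyes.read_camera("wrist");cv2.imwrite("pics/w5.png",im)
a=eyes.read_camera("scene")[120:230,170:300];cv2.imwrite("pics/s5.png",cv2.resize(a,None,fx=5,fy=5,interpolation=cv2.INTER_CUBIC))
E
```

```text
6.975 [0.49407702 0.26222235 0.28511225] -174.62678757963195 0.05211993623722269 [-0.75029967  0.5446685  -1.78609481] [ -9.75 -25.9   -0.19]
```

View pics/w5.png

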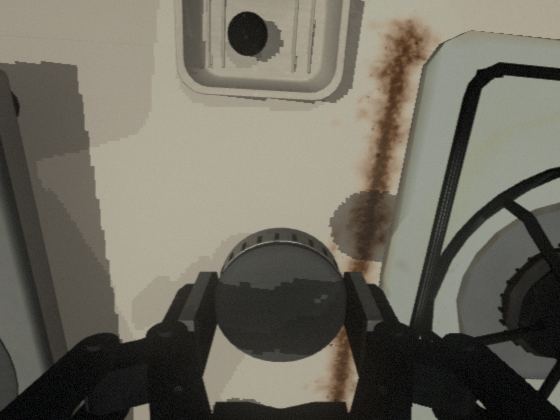

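View pics/s5.png

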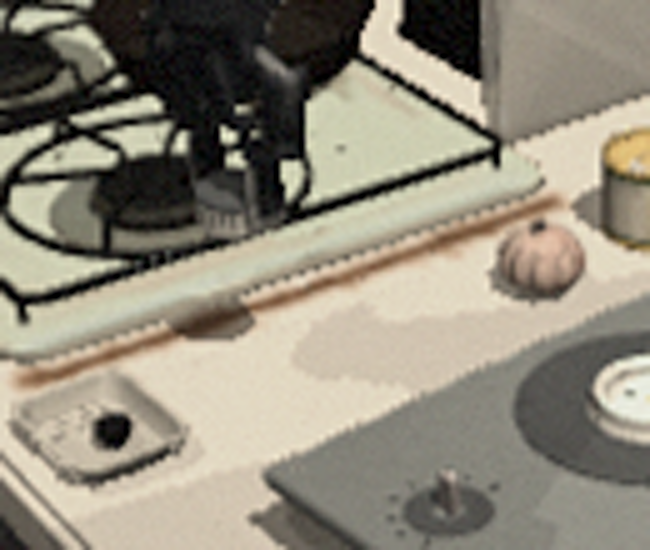

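```bash
python3 - <<'E'
from h import *
c=eyes.calibration("wrist");s=get_state()
p=onz(c,281.5,303,s["tcp_pos"][2]-.159);print(p-s["tcp_pos"])
for z in(.152,.166):print((onz(c,281.5,303,s["tcp_pos"][2]-z)-s["tcp_pos"])[:2])
g=cv2.cvtColor(cv2.imread("pics/w5.png"),cv2.COLOR_BGR2GRAY)
print(g[225:375:5,281])
E
```

```text
[-0.00214946 -0.00069905 -0.159     ]
[-0.00642584 -0.00112526]
[ 0.00212692 -0.00027284]
[167  72  73 101  57  70  74  75  70  71  66  69  44  42  46  42  42  40
  40  39  44  40  42  44  44  47  66  65 161 166]
```

carry_out([
  {"jaw": -0.2, "tx": -1.6, "ty": -4.3, "tz": 0, "wx": 0, "wy": 0, "wz": 0},
  {"jaw": -0.2, "tx": -1.6, "ty": -4.3, "tz": 0, "wx": 0, "wy": 0, "wz": 0},
  {"jaw": -0.2, "tx": -1.6, "ty": -4.3, "tz": 0, "wx": 0, "wy": 0, "wz": 0},
  {"jaw": -0.2, "tx": -1.6, "ty": -4.3, "tz": 0, "wx": 0, "wy": 0, "wz": 0},
  {"jaw": -0.2, "tx": -1.6, "ty": -4.3, "tz": 0, "wx": 0, "wy": 0, "wz": 0},
  {"jaw": -0.2, "tx": -1.6, "ty": -4.3, "tz": 0, "wx": 0, "wy": 0, "wz": 0},
  {"jaw": -0.2, "tx": 0, "ty": 0, "tz": 0, "wx": 0, "wy": 0, "wz": 0},
  {"jaw": -0.2, "tx": 0, "ty": 0, "tz": 0, "wx": 0, "wy": 0, "wz": 0},
])

```text
clock: 8.07
tcp_pos: [0.6133, 0.0144, 0.2831]
orientation: [-0.002, -0.047, 0.999, 0.0]
wrist_force: [-0.1, 0.1, -2.2]
finger_gap: 0.0523
```

```bash
python3 - <<'E'
from h import *
s=get_state();print(s["clock"],s["tcp_pos"],heading(s),s["finger_gap"],s["wrist_force"],tool_shift(s,[.6154,.0135,.236]))
cv2.imwrite("pics/w6.png",eyes.read_camera("wrist"))
a=eyes.read_camera("scene");cv2.imwrite("pics/s6.png",cv2.resize(a[120:260,200:380],None,fx=4,fy=4,interpolation=cv2.INTER_CUBIC))
E
```

```text
8.075 [0.61325889 0.01442947 0.2830911 ] -174.66081475662668 0.05226578031612732 [-0.08357424  0.08077356 -2.15470387] [-0.22 -0.12  4.71]
```

View pics/w6.png

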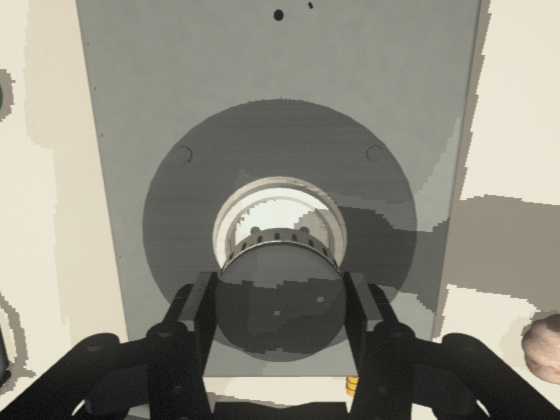

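View pics/s6.png

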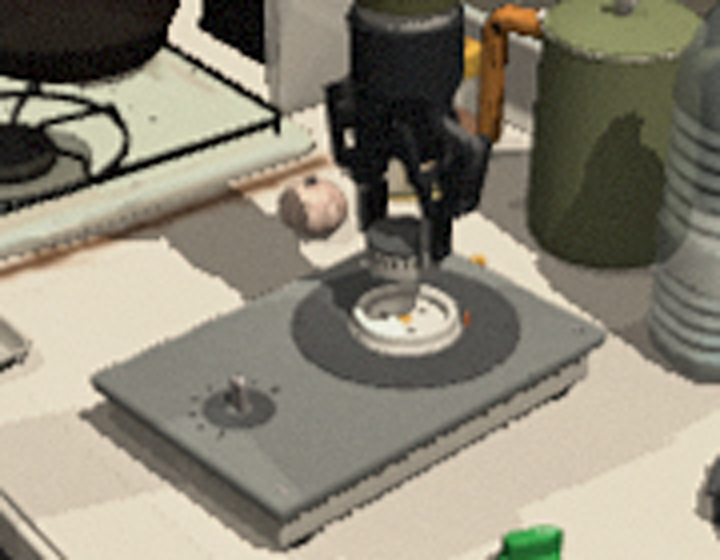

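carry_out([
  {"jaw": -0.2, "tx": -0.2, "ty": -0.1, "tz": 1.5, "wx": 0, "wy": 0, "wz": 0},
  {"jaw": -0.2, "tx": 0, "ty": 0, "tz": 1.7, "wx": 0, "wy": 0, "wz": 0},
  {"jaw": -0.2, "tx": 0, "ty": 0, "tz": 0, "wx": 0, "wy": 0, "wz": 0},
  {"jaw": -0.2, "tx": 0, "ty": 0, "tz": 0, "wx": 0, "wy": 0, "wz": 0},
])

```text
clock: 8.68
tcp_pos: [0.6159, 0.0138, 0.2523]
orientation: [-0.0, -0.047, 0.999, 0.0]
wrist_force: [0.4, -0.1, -2.5]
finger_gap: 0.0524
```

```bash
python3 - <<'E'
from h import *
s=get_state();print(s["clock"],s["tcp_pos"],heading(s),s["finger_gap"],s["wrist_force"],tool_shift(s,[.6156,.0135,.236]))
a=eyes.read_camera("wrist");b=eyes.read_camera("scene")
cv2.imwrite("pics/w7.png",np.hstack([cv2.resize(a[150:400,180:380],None,fx=1.9,fy=1.9),cv2.resize(b[160:220,260:350],(400,475),interpolation=cv2.INTER_CUBIC)]))
E
```

```text
8.675 [0.61591999 0.01376025 0.25233746] -174.61511888384842 0.052351500242461164 [ 0.38891982 -0.11509424 -2.48200752] [ 0.03 -0.02  1.63]
```

View pics/w7.png

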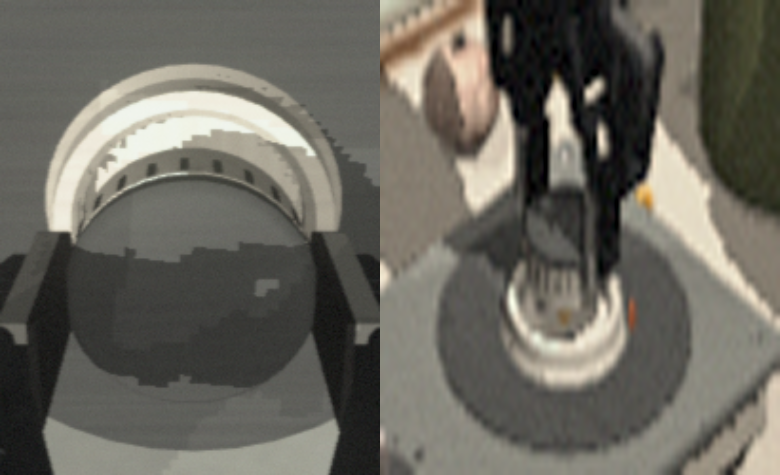

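carry_out([
  {"jaw": -0.2, "tx": 0, "ty": 0, "tz": 0.5, "wx": 0, "wy": 0, "wz": 0},
  {"jaw": -0.2, "tx": 0, "ty": 0, "tz": 0.4, "wx": 0, "wy": 0, "wz": 0},
  {"jaw": -0.2, "tx": 0, "ty": 0, "tz": 0.3, "wx": 0, "wy": 0, "wz": 0},
  {"jaw": -0.2, "tx": 0, "ty": 0, "tz": 0, "wx": 0, "wy": 0, "wz": 0},
])

```text
clock: 9.28
tcp_pos: [0.6159, 0.0136, 0.2403]
orientation: [-0.0, -0.047, 0.999, 0.0]
wrist_force: [-0.3, -0.4, -1.2]
finger_gap: 0.0522
```

carry_out([
  {"jaw": -0.2, "tx": 0, "ty": 0, "tz": 0.2, "wx": 0, "wy": 0, "wz": 0},
  {"jaw": -0.2, "tx": 0, "ty": 0, "tz": 0.15, "wx": 0, "wy": 0, "wz": 0},
  {"jaw": -0.2, "tx": 0, "ty": 0, "tz": 0.1, "wx": 0, "wy": 0, "wz": 0},
  {"jaw": -0.2, "tx": 0, "ty": 0, "tz": 0, "wx": 0, "wy": 0, "wz": 0},
])

```text
clock: 9.78
tcp_pos: [0.6154, 0.0137, 0.2382]
orientation: [-0.0, -0.047, 0.999, -0.0]
wrist_force: [-6.8, 1.3, 11.8]
finger_gap: 0.052
```

carry_out([
  {"jaw": -0.2, "tx": 0.1, "ty": 0, "tz": 0, "wx": 0, "wy": 0, "wz": 0},
  {"jaw": -0.2, "tx": 0, "ty": 0, "tz": 0, "wx": 0, "wy": 0, "wz": 0},
])

```text
clock: 10.02
tcp_pos: [0.615, 0.0136, 0.2383]
orientation: [0.001, -0.047, 0.999, -0.0]
wrist_force: [-5.1, 1.5, 10.6]
finger_gap: 0.0523
```

```bash
python3 - <<'E'
from h import *
s=get_state();print(s["clock"],s["tcp_pos"],heading(s),s["finger_gap"],s["wrist_force"],s["ft_torque"])
a=eyes.read_camera("wrist");b=eyes.read_camera("scene")
cv2.imwrite("pics/w8.png",np.hstack([cv2.resize(a[150:400,180:380],None,fx=1.9,fy=1.9),cv2.resize(b[160:220,260:350],(400,475),interpolation=cv2.INTER_CUBIC)]))
E
```

```text
10.025 [0.61501179 0.01364631 0.23825851] -174.62230593481596 0.05226248055395052 [-5.05980443  1.53561276 10.64687977] [ 0.14297394  0.86317937 -0.04968063]
```

View pics/w8.png

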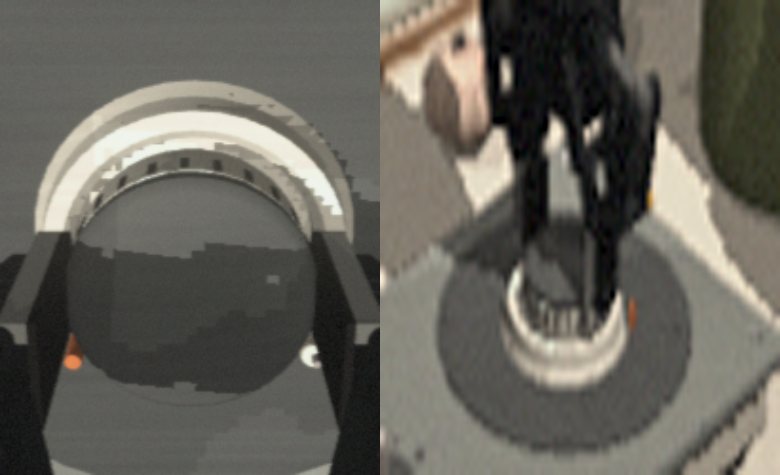

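```bash
python3 - <<'E'
from h import *
c=eyes.calibration("wrist")
print("rim front",onz(c,282.6,192,.062),"cap front z.0793",onz(c,280,239.5,.0793),"base of head? ",onz(c,280,229.0,.068))
print("cap back?",onz(c,280,150+403/1.9,.0793))
print(proj(c,[.6154,.0135,.062]),proj(c,[.6154-.0265,.0135-.0025,.079]))
E
```

```text
rim front [0.57291713 0.0097048  0.062     ] cap front z.0793 [0.58662263 0.00993947 0.0793    ] base of head?  [0.58669982 0.00994104 0.068     ]
cap back? [0.64174576 0.01510353 0.0793    ]
(np.float64(281.9712258744489), np.float64(285.6012937485489)) (np.float64(282.2489053884175), np.float64(245.05055171777872))
```

```bash
python3 - <<'E'
from h import *
c=eyes.calibration("wrist");a=eyes.read_camera("wrist");cv2.imwrite("pics/w9raw.png",a)
g=cv2.cvtColor(a,cv2.COLOR_BGR2GRAY)
for u in (260,281,300):
  print(u,[(v,int(g[v,u])) for v in range(184,262,2)])
T=c["camera_from_world"];print("cam",-T[:3,:3].T@T[:3,3])
for n,x,z in [("outer62",-35,.062),("outer50",-35,.05),("mouth61",-30.5,.062),("well60",-28.25,.0598),("well55",-28.25,.055)]:
    e=np.array([np.cos(np.radians(5.3)),np.sin(np.radians(5.3))]);p=np.array([.6154,.0135])+e*x/1000
    print(n,proj(c,[*p,z]))
cv2.imwrite("pics/w9.png",cv2.resize(a[180:290,200:370],None,fx=4.5,fy=4.5,interpolation=cv2.INTER_CUBIC))
E
```

```text
260 [(184, 101), (186, 101), (188, 103), (190, 104), (192, 104), (194, 112), (196, 187), (198, 188), (200, 189), (202, 183), (204, 145), (206, 140), (208, 138), (210, 148), (212, 233), (214, 234), (216, 236), (218, 237), (220, 241), (222, 205), (224, 199), (226, 236), (228, 242), (230, 238), (232, 120), (234, 108), (236, 66), (238, 59), (240, 68), (242, 188), (244, 74), (246, 86), (248, 101), (250, 107), (252, 107), (254, 112), (256, 112), (258, 112), (260, 110)]
281 [(184, 103), (186, 104), (188, 103), (190, 101), (192, 144), (194, 177), (196, 177), (198, 177), (200, 161), (202, 126), (204, 123), (206, 123), (208, 192), (210, 236), (212, 236), (214, 236), (216, 237), (218, 223), (220, 200), (222, 219), (224, 233), (226, 240), (228, 148), (230, 94), (232, 100), (234, 103), (236, 98), (238, 114), (240, 108), (242, 66), (244, 100), (246, 104), (248, 107), (250, 108), (252, 110), (254, 112), (256, 115), (258, 109), (260, 112)]
300 [(184, 103), (186, 103), (188, 102), (190, 104), (192, 107), (194, 148), (196, 170), (198, 166), (200, 163), (202, 149), (204, 109), (206, 98), (208, 106), (210, 192), (212, 236), (214, 235), (216, 237), (218, 238), (220, 232), (222, 203), (224, 218), (226, 161), (228, 146), (230, 161), (232, 101), (234, 97), (236, 98), (238, 99), (240, 95), (242, 130), (244, 63), (246, 86), (248, 97), (250, 104), (252, 105), (254, 108), (256, 105), (258, 108), (260, 109)]
cam [0.53443674 0.00511482 0.20752559]
outer62 (np.float64(282.18963384079944), np.float64(209.9952760617859))
outer50 (np.float64(282.05110955258016), np.float64(201.75430766822478))
mouth61 (np.float64(282.15981524561386), np.float64(220.31754256454195))
well60 (np.float64(282.1191411697164), np.float64(223.62295059141852))
well55 (np.float64(282.06481633279896), np.float64(219.88797596073994))
```

View pics/w9.png

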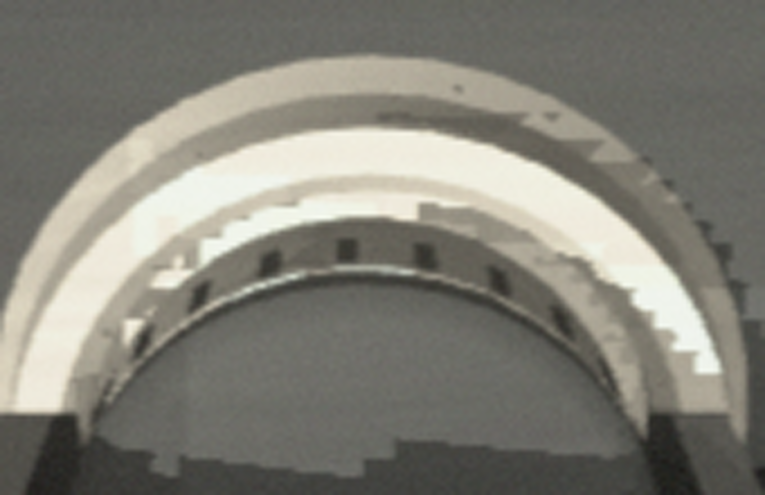

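carry_out([
  {"jaw": -0.2, "tx": 0.1, "ty": 0, "tz": 0, "wx": 0, "wy": 0, "wz": 0},
  {"jaw": -0.2, "tx": 0, "ty": 0, "tz": 0, "wx": 0, "wy": 0, "wz": 0},
])

```text
clock: 10.42
tcp_pos: [0.6146, 0.0136, 0.2382]
orientation: [0.002, -0.047, 0.999, 0.0]
wrist_force: [-2.3, 1.6, 8.2]
finger_gap: 0.0521
```

carry_out([
  {"jaw": -0.2, "tx": 0.1, "ty": 0, "tz": 0.05, "wx": 0, "wy": 0, "wz": 0},
  {"jaw": -0.2, "tx": 0, "ty": 0, "tz": 0, "wx": 0, "wy": 0, "wz": 0},
])

```text
clock: 10.68
tcp_pos: [0.6143, 0.0136, 0.2382]
orientation: [0.003, -0.047, 0.999, 0.0]
wrist_force: [-1.5, 0.8, 9.3]
finger_gap: 0.0525
```

carry_out([
  {"jaw": 0.7, "tx": 0, "ty": 0, "tz": 0, "wx": 0, "wy": 0, "wz": 0},
  {"jaw": 0.7, "tx": 0, "ty": 0, "tz": 0, "wx": 0, "wy": 0, "wz": 0},
  {"jaw": 0.7, "tx": 0, "ty": 0, "tz": -3, "wx": 0, "wy": 0, "wz": 0},
  {"jaw": 0.7, "tx": 3, "ty": 0, "tz": -4, "wx": 0, "wy": 0, "wz": 0},
  {"jaw": 0.7, "tx": 3, "ty": 0, "tz": 0, "wx": 0, "wy": 0, "wz": 0},
  {"jaw": 0.7, "tx": 0, "ty": 0, "tz": 0, "wx": 0, "wy": 0, "wz": 0},
])

```text
clock: 11.42
tcp_pos: [0.5517, 0.0077, 0.306]
orientation: [-0.0, -0.047, 0.999, 0.0]
wrist_force: [-0.0, -0.0, -0.5]
finger_gap: 0.0726
```

```bash
python3 - <<'E'
from h import *
import pickle
s=get_state();print(s["clock"],s["tcp_pos"],heading(s),s["finger_gap"],s["wrist_force"],s["ft_torque"])
c=eyes.calibration("wrist");a=eyes.read_camera("wrist");b=eyes.read_camera("scene");pickle.dump(c,open("w10.pkl","wb"))
cv2.imwrite("pics/w10.png",a);cv2.imwrite("pics/s10.png",cv2.resize(b[160:230,240:350],None,fx=7,fy=7,interpolation=cv2.INTER_CUBIC));cv2.imwrite("pics/top10.png",eyes.read_camera("top"))
E
```

```text
11.425 [0.55168559 0.0076736  0.30600097] -174.65226005286917 0.07262609111669263 [-0.04235589 -0.03929456 -0.49360856] [ 0.00632091 -0.01391927  0.03783731]
```

View pics/w10.png

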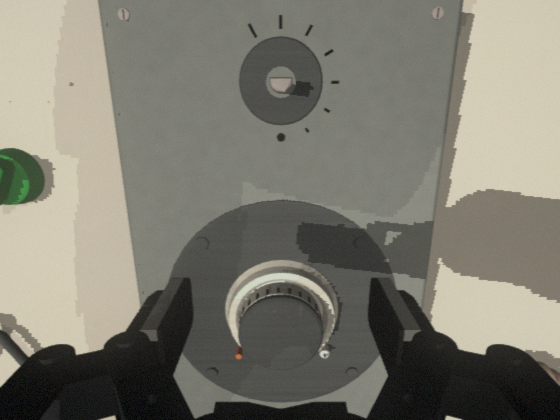

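View pics/s10.png

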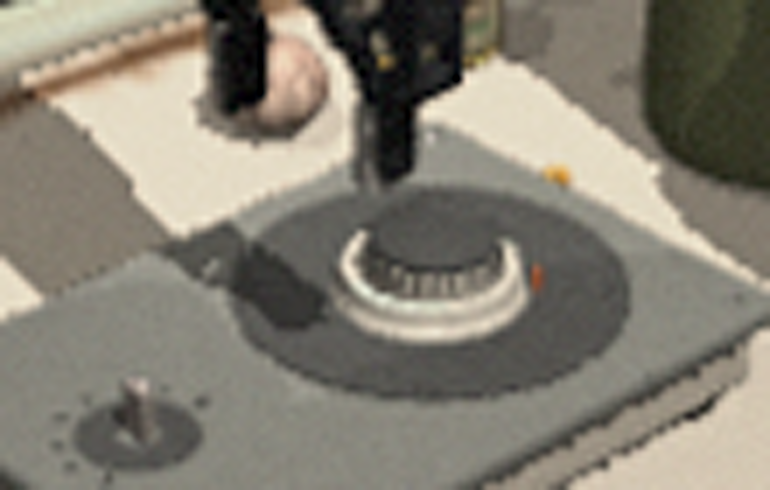

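```bash
python3 - <<'E'
from h import *
k=lambda f,x0,y0,x1,y1,s:cv2.resize(cv2.imread(f)[y0:y1,x0:x1],None,fx=s,fy=s,interpolation=cv2.INTER_CUBIC)
a=k("pics/w10.png",215,250,350,380,5.8);cv2.imwrite("pics/w10c.png",a)
cv2.imwrite("pics/t10c.png",k("pics/top10.png",235,140,315,210,8))
E
```

```text
(no output)
```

View pics/w10c.png

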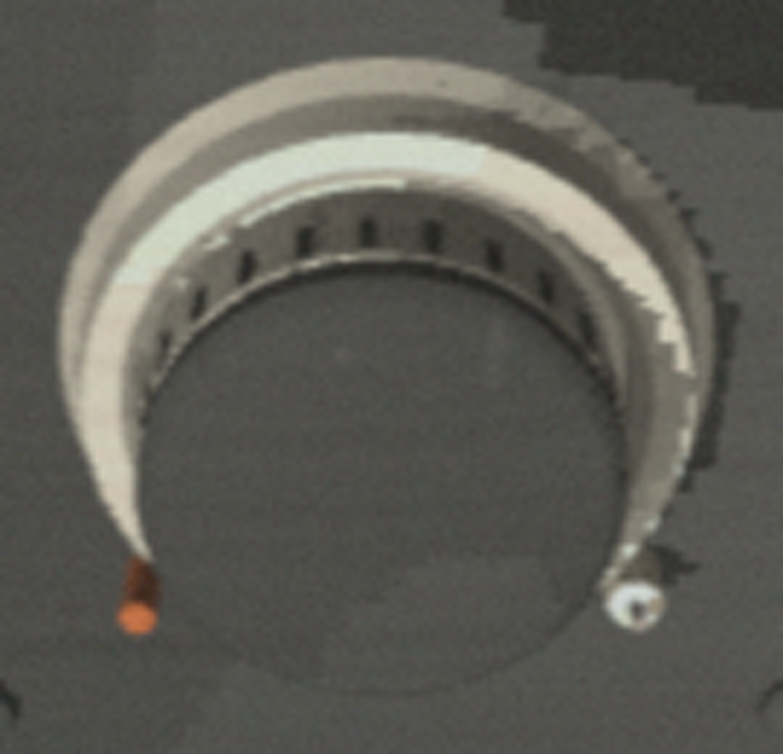

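View pics/t10c.png

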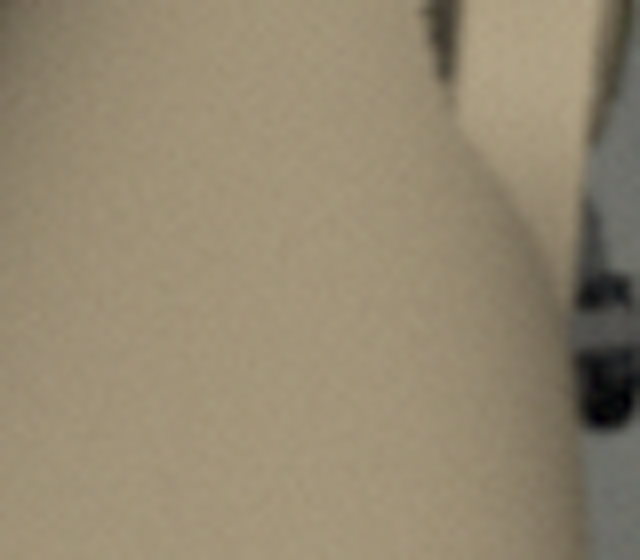

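```bash
python3 - <<'E'
from h import *
import pickle
c=pickle.load(open("w10.pkl","rb"))
for C in ([.6149,.0135],[.6155,.0135],[.614,.0135]):
  for z,r in((.077,.027),(.0775,.0265)):
    pts=[[C[0]+r*np.cos(a),C[1]+r*np.sin(a),z] for a in np.linspace(0,2*np.pi,361)]
    P=np.array([proj(c,p) for p in pts])
    print(C,z,"front %.1f back %.1f left %.1f right %.1f"%(P[:,1].min(),P[:,1].max(),P[:,0].min(),P[:,0].max()))
print("meas front 295.2 back 369.1 left 238.1 right 323.1")
pts=np.array([proj(c,[.6149+.035*np.cos(a),.0135+.035*np.sin(a),.062]) for a in np.linspace(0,2*np.pi,361)])
print("rim top front pred",pts[:,1].min(),"meas",250+131/5.8)
print(proj(c,[.6149,.0135,.055]))
E
```

```text
[0.6149, 0.0135] 0.077 front 296.2 back 369.3 left 238.6 right 324.4
[0.6149, 0.0135] 0.0775 front 297.4 back 369.2 left 239.3 right 323.7
[0.6155, 0.0135] 0.077 front 297.1 back 370.0 left 238.5 right 324.3
[0.6155, 0.0135] 0.0775 front 298.3 back 369.9 left 239.2 right 323.6
[0.614, 0.0135] 0.077 front 294.9 back 368.1 left 238.7 right 324.6
[0.614, 0.0135] 0.0775 front 296.1 back 368.0 left 239.4 right 323.9
meas front 295.2 back 369.1 left 238.1 right 323.1
rim top front pred 272.9239919137759 meas 272.58620689655174
(np.float64(281.3823555254553), np.float64(314.19216131413657))
```

carry_out([
  {"jaw": -1, "tx": -3.2, "ty": 0, "tz": 1, "wx": 0, "wy": 0, "wz": 0},
  {"jaw": -1, "tx": -3.1, "ty": 0, "tz": 1, "wx": 0, "wy": 0, "wz": 0},
  {"jaw": -1, "tx": 0, "ty": 0, "tz": 1, "wx": 0, "wy": 0, "wz": 0},
  {"jaw": -1, "tx": 0, "ty": 0, "tz": 1, "wx": 0, "wy": 0, "wz": 0},
  {"jaw": -1, "tx": 0, "ty": 0, "tz": 0.8, "wx": 0, "wy": 0, "wz": 0},
  {"jaw": -1, "tx": 0, "ty": 0, "tz": 0.4, "wx": 0, "wy": 0, "wz": 0},
  {"jaw": -1, "tx": 0, "ty": 0, "tz": 0.2, "wx": 0, "wy": 0, "wz": 0},
  {"jaw": -1, "tx": 0, "ty": 0, "tz": 0, "wx": 0, "wy": 0, "wz": 0},
])

```text
clock: 12.58
tcp_pos: [0.6158, 0.0136, 0.2525]
orientation: [0.0, -0.047, 0.999, -0.0]
wrist_force: [-2.3, 0.1, 3.3]
finger_gap: 0.0
```

carry_out([
  {"jaw": -1, "tx": 0, "ty": 0, "tz": 0.15, "wx": 0, "wy": 0, "wz": 0},
  {"jaw": -1, "tx": 0, "ty": 0, "tz": 0.1, "wx": 0, "wy": 0, "wz": 0},
  {"jaw": -1, "tx": 0, "ty": 0, "tz": 0, "wx": 0, "wy": 0, "wz": 0},
])

```text
clock: 12.95
tcp_pos: [0.6156, 0.0136, 0.2524]
orientation: [0.001, -0.047, 0.999, -0.0]
wrist_force: [-7.8, 0.4, 17.8]
finger_gap: 0.0001
```

carry_out([
  {"jaw": -1, "tx": 0, "ty": 0, "tz": -2.5, "wx": 0, "wy": 0, "wz": 0},
  {"jaw": 0, "tx": 0, "ty": 0, "tz": -2.5, "wx": 0, "wy": 0, "wz": 0},
  {"jaw": 0, "tx": 2.3, "ty": -4.7, "tz": 0, "wx": 0, "wy": 0, "wz": 0},
  {"jaw": 0, "tx": 2.3, "ty": -4.7, "tz": 0, "wx": 0, "wy": 0, "wz": 0},
  {"jaw": 0, "tx": 2.3, "ty": -4.7, "tz": 0, "wx": 0, "wy": 0, "wz": 0},
  {"jaw": 0, "tx": 2.3, "ty": -4.7, "tz": 0, "wx": 0, "wy": 0, "wz": 0},
  {"jaw": 0, "tx": 2.3, "ty": -4.7, "tz": 0, "wx": 0, "wy": 0, "wz": 0},
  {"jaw": 0, "tx": 2.3, "ty": -4.7, "tz": 0, "wx": 0, "wy": 0, "wz": 0},
  {"jaw": 0, "tx": 0, "ty": 0, "tz": 0, "wx": 0, "wy": 0, "wz": 0},
  {"jaw": 0, "tx": 0, "ty": 0, "tz": 0, "wx": 0, "wy": 0, "wz": 0},
])

```text
clock: 14.2
tcp_pos: [0.505, -0.2801, 0.2993]
orientation: [0.0, -0.046, 0.999, 0.0]
wrist_force: [-0.2, -0.1, 0.1]
finger_gap: 0.0429
```

```bash
python3 - <<'E'
from h import *
import pickle
s=get_state();print(s["clock"],s["tcp_pos"],heading(s),s["finger_gap"],s["joint_pos"])
c=eyes.calibration("wrist");a=eyes.read_camera("wrist");pickle.dump(c,open("w11.pkl","wb"))
cv2.imwrite("pics/w11.png",a)
b=eyes.read_camera("top");cv2.imwrite("pics/top11.png",b)
cv2.imwrite("pics/t11c.png",cv2.resize(b[130:280,220:430],None,fx=3.5,fy=3.5,interpolation=cv2.INTER_CUBIC))
E
```

```text
14.2 [ 0.50495494 -0.28011915  0.29931457] -174.67519947513 0.042887042092974496 [-6.45545857e-01  3.68654905e-01 -1.38395016e-01  1.06356184e+00
  3.71822628e-04 -7.38481153e-01]
```

View pics/w11.png

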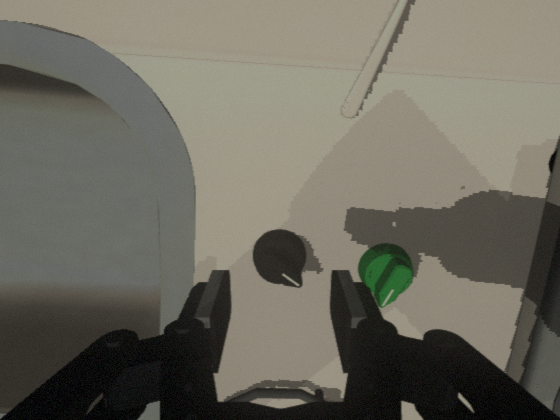

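View pics/t11c.png

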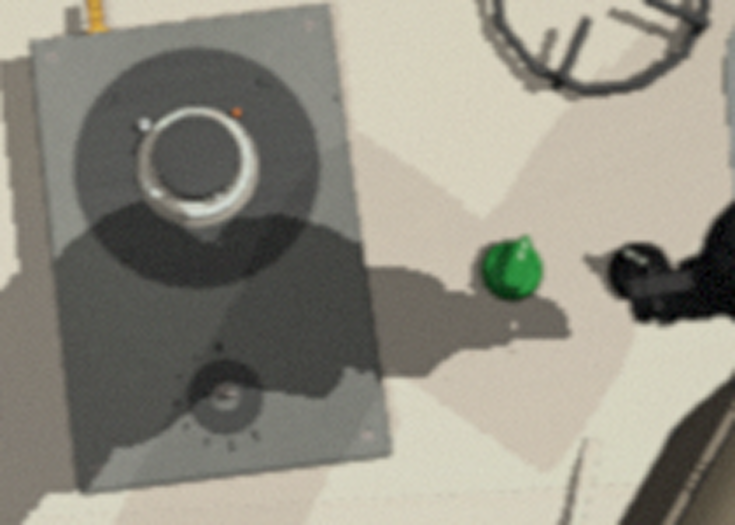

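```bash
python3 - <<'E'
from h import *
a=cv2.imread("pics/w11.png")[220:300,240:325].astype(float)
a=np.clip((a/255)**0.5*255,0,255).astype(np.uint8)
cv2.imwrite("pics/w11c.png",cv2.resize(a,None,fx=7,fy=7,interpolation=cv2.INTER_CUBIC))
b=cv2.imread("pics/top0.png")[190:222,388:420].astype(float);b=np.clip((b/255)**0.5*255,0,255).astype(np.uint8)
cv2.imwrite("pics/t0k.png",cv2.resize(b,None,fx=16,fy=16,interpolation=cv2.INTER_CUBIC))
E
```

```text
(no output)
```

View pics/w11c.png

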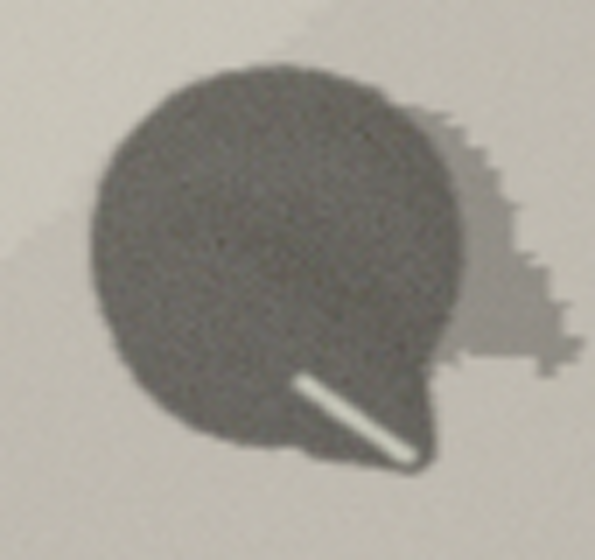

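View pics/t0k.png

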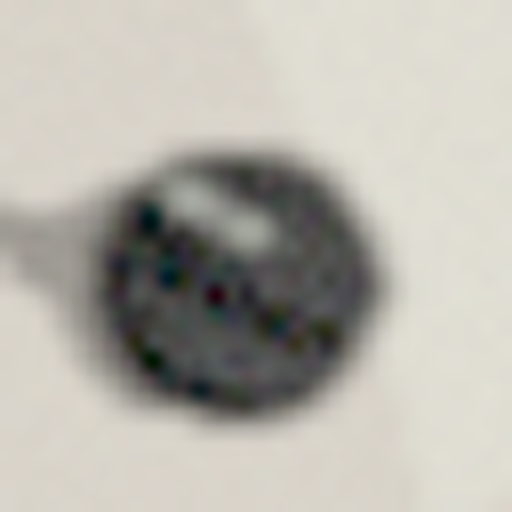

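```bash
cat > m3.py <<'E'
from h import *
import pickle
t=eyes.calibration("top");w1=pickle.load(open("w1.pkl","rb"));w=pickle.load(open("w11.pkl","rb"))
def show(n,*o):
    p,r=tri(o);print(n,(p*1000).round(1),"res mm",np.round(np.array(r)*1000,1));return p
a=show("tip",(w,298.4,285.0),(w1,88.6,239.4))
b=show("in",(w,282.4,274.0),(w1,76,231))
A,B=onz(w,298.4,285.0,.03),onz(w,282.4,274.0,.03);d=A-B
print("at z.03",A,B,"yaw",np.degrees(np.arctan2(d[1],d[0])),"len",np.linalg.norm(d))
u=d/np.linalg.norm(d)
print("foot centre z.016",onz(w,279.1,256,.016),"z.008",onz(w,279.1,256,.008))
f=onz(w,279.1,256,.014);n=np.array([-u[1],u[0]]);print("foot offset across line",(f-A)[:2]@n,"along",(f-A)[:2]@u[:2])
print("centre from tip -19mm:",A-u*.019)
g=cv2.cvtColor(cv2.imread("pics/w11.png"),cv2.COLOR_BGR2GRAY)
E
python3 m3.py
```

```text
tip [ 555.2 -263.1   30. ] res mm [0.1 0.1]
in [ 547.8 -275.4   29.2] res mm [0. 0.]
at z.03 [ 0.55510551 -0.26308247  0.03      ] [ 0.54737696 -0.27542712  0.03      ] yaw 57.95076792780174 len 0.014564371814393809
foot centre z.016 [ 0.53999027 -0.27850972  0.016     ] z.008 [ 0.54365277 -0.2781916   0.008     ]
foot offset across line 0.0038912527097385956 along -0.02054360732097248
centre from tip -19mm: [ 0.5450232  -0.27918673  0.03      ]
```

carry_out([
  {"jaw": 0, "tx": -3.97, "ty": -0.24, "tz": 0, "wx": 0, "wy": 0, "wz": 0},
  {"jaw": 0, "tx": 0, "ty": 0, "tz": 1, "wx": 0, "wy": 0, "wz": -10.4},
  {"jaw": 0, "tx": 0, "ty": 0, "tz": 1, "wx": 0, "wy": 0, "wz": -10.4},
  {"jaw": 0, "tx": 0, "ty": 0, "tz": 1, "wx": 0, "wy": 0, "wz": -10.4},
  {"jaw": 0, "tx": 0, "ty": 0, "tz": 1, "wx": 0, "wy": 0, "wz": -10.4},
  {"jaw": 0, "tx": 0, "ty": 0, "tz": 1, "wx": 0, "wy": 0, "wz": -10.4},
  {"jaw": 0, "tx": 0, "ty": 0, "tz": 1, "wx": 0, "wy": 0, "wz": 0},
  {"jaw": 0, "tx": 0, "ty": 0, "tz": 0, "wx": 0, "wy": 0, "wz": 0},
  {"jaw": 0, "tx": 0, "ty": 0, "tz": 0, "wx": 0, "wy": 0, "wz": 0},
])

```text
clock: 15.42
tcp_pos: [0.5451, -0.2785, 0.2395]
orientation: [0.0, -0.48, 0.878, -0.0]
wrist_force: [0.9, -0.7, 0.7]
finger_gap: 0.0428
```

```bash
python3 - <<'E'
from h import *
import pickle
s=get_state();print(s["clock"],s["tcp_pos"],heading(s),s["finger_gap"],tool_shift(s,[.5447,-.2788,.1915]))
c=eyes.calibration("wrist");a=eyes.read_camera("wrist");pickle.dump(c,open("w12.pkl","wb"))
cv2.imwrite("pics/w12raw.png",a)
a=a[200:420,170:400].astype(float);a=np.clip((a/255)**0.5*255,0,255).astype(np.uint8)
cv2.imwrite("pics/w12.png",cv2.resize(a,None,fx=2.7,fy=2.7,interpolation=cv2.INTER_CUBIC))
print("axis z.03",proj(c,[.5447,-.2788,.03]),"tip",proj(c,[.5552,-.2631,.03]))
E
```

```text
15.425 [ 0.54508824 -0.27847141  0.23948438] -122.68765905348164 0.042750168214305974 [0.05 0.02 4.8 ]
axis z.03 (np.float64(279.87780648626693), np.float64(253.77629698909038)) tip (np.float64(279.23527343513956), np.float64(285.72074759123274))
```

View pics/w12.png

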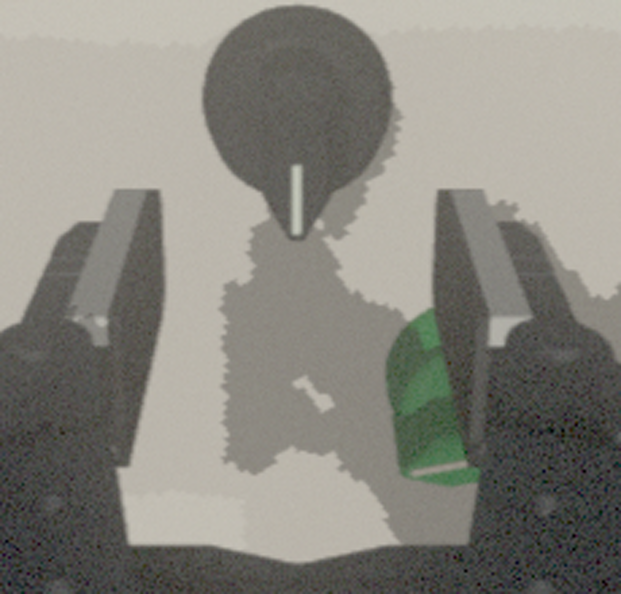

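carry_out([
  {"jaw": 0, "tx": 0.05, "ty": 0, "tz": 2.4, "wx": 0, "wy": 0, "wz": 0},
  {"jaw": 0, "tx": 0, "ty": 0, "tz": 1.6, "wx": 0, "wy": 0, "wz": 0},
  {"jaw": 0, "tx": 0, "ty": 0, "tz": 0.8, "wx": 0, "wy": 0, "wz": 0},
  {"jaw": 0, "tx": 0, "ty": 0, "tz": 0, "wx": 0, "wy": 0, "wz": 0},
  {"jaw": 0, "tx": 0, "ty": 0, "tz": 0, "wx": 0, "wy": 0, "wz": 0},
])

```text
clock: 16.1
tcp_pos: [0.5448, -0.2794, 0.1918]
orientation: [0.0, -0.48, 0.877, -0.0]
wrist_force: [0.6, -0.5, -0.4]
finger_gap: 0.0425
```

carry_out([
  {"jaw": -1, "tx": 0, "ty": 0, "tz": 0, "wx": 0, "wy": 0, "wz": 0},
  {"jaw": -1, "tx": 0, "ty": 0, "tz": 0, "wx": 0, "wy": 0, "wz": 0},
  {"jaw": -1, "tx": 0, "ty": 0, "tz": 0, "wx": 0, "wy": 0, "wz": 0},
  {"jaw": -1, "tx": 0, "ty": 0, "tz": 0, "wx": 0, "wy": 0, "wz": 0},
], force=50)

```text
clock: 16.6
tcp_pos: [0.5449, -0.2794, 0.192]
orientation: [0.0, -0.48, 0.877, -0.001]
wrist_force: [-1.3, -0.3, 5.2]
finger_gap: 0.0124
```

```bash
python3 - <<'E'
from h import *
import pickle
s=get_state();print(s["clock"],s["tcp_pos"],heading(s),s["finger_gap"],s["wrist_force"])
c=eyes.calibration("wrist");a=eyes.read_camera("wrist")
a=a[200:420,170:400].astype(float);a=np.clip((a/255)**0.5*255,0,255).astype(np.uint8)
cv2.imwrite("pics/w13.png",cv2.resize(a,None,fx=2.7,fy=2.7,interpolation=cv2.INTER_CUBIC))
E
```

```text
16.6 [ 0.54489046 -0.27942511  0.19199686] -122.62930782082502 0.012417055265969592 [-1.29395743 -0.34215434  5.16230132]
```

View pics/w13.png

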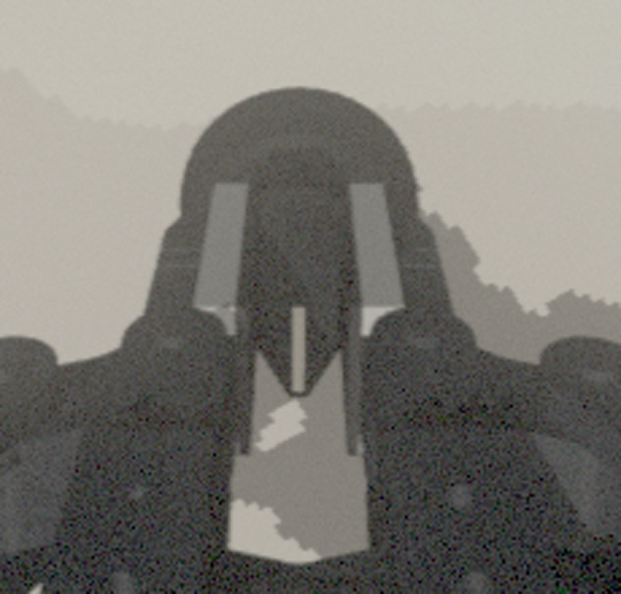

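```bash
python3 - <<'E'
from h import *
s=get_state();c=eyes.calibration("wrist")
R=R_of(s["orientation"])
for r in (342,345): print("line end in tool mm",R.T@(onz(c,280.4,r,.030)-s["tcp_pos"])*1000)
print(R.T@np.array([.0105,.0157,0])*1000)
E
```

```text
line end in tool mm [-18.50466753   0.44317096 161.99763497]
line end in tool mm [-20.00577911   0.44298184 161.99745842]
[-1.88837864e+01 -3.77634165e-01 -1.62412279e-03]
```

carry_out([
  {"jaw": -1, "tx": 0, "ty": 0, "tz": -2, "wx": 0, "wy": 0, "wz": 0},
  {"jaw": -1, "tx": 0, "ty": 0, "tz": -4, "wx": 0, "wy": 0, "wz": 0},
  {"jaw": -1, "tx": 0, "ty": 0, "tz": -4, "wx": 0, "wy": 0, "wz": 0},
  {"jaw": -1, "tx": 0, "ty": 0, "tz": 0, "wx": 0, "wy": 0, "wz": 10.4},
  {"jaw": -1, "tx": 0, "ty": 0, "tz": 0, "wx": 0, "wy": 0, "wz": 10.4},
  {"jaw": -1, "tx": 0, "ty": 0, "tz": 0, "wx": 0, "wy": 0, "wz": 10.4},
  {"jaw": -1, "tx": 0, "ty": 0, "tz": 0, "wx": 0, "wy": 0, "wz": 10.4},
  {"jaw": -1, "tx": 0, "ty": 0, "tz": 0, "wx": 0, "wy": 0, "wz": 10.4},
  {"jaw": -1, "tx": 0, "ty": 0, "tz": 0, "wx": 0, "wy": 0, "wz": 0},
])

```text
clock: 17.77
tcp_pos: [0.5443, -0.279, 0.2906]
orientation: [-0.0, -0.048, 0.999, 0.0]
wrist_force: [-0.4, 0.5, -0.7]
finger_gap: 0.0122
```

```bash
python3 - <<'E'
from h import *
s=get_state();print(s["clock"],s["tcp_pos"],heading(s),s["finger_gap"],s["wrist_force"],tool_shift(s,[.4655,-.001,.292]))
E
```

```text
17.775 [ 0.54432881 -0.27903738  0.29060438] -174.5165373471213 0.012237970984944299 [-0.4038604   0.52469572 -0.68253151] [ 5.19 28.43 -0.11]
```

carry_out([
  {"jaw": -1, "tx": 0.87, "ty": 4.74, "tz": 0, "wx": 0, "wy": 0, "wz": 0},
  {"jaw": -1, "tx": 0.87, "ty": 4.74, "tz": 0, "wx": 0, "wy": 0, "wz": 0},
  {"jaw": -1, "tx": 0.87, "ty": 4.74, "tz": 0, "wx": 0, "wy": 0, "wz": 0},
  {"jaw": -1, "tx": 0.87, "ty": 4.74, "tz": 0, "wx": 0, "wy": 0, "wz": 0},
  {"jaw": -1, "tx": 0.87, "ty": 4.74, "tz": 0, "wx": 0, "wy": 0, "wz": 0},
  {"jaw": -1, "tx": 0.87, "ty": 4.74, "tz": 0, "wx": 0, "wy": 0, "wz": 0},
  {"jaw": -1, "tx": 0, "ty": 0, "tz": 0, "wx": 0, "wy": 0, "wz": 0},
  {"jaw": -1, "tx": 0, "ty": 0, "tz": 0, "wx": 0, "wy": 0, "wz": 0},
])

```text
clock: 18.77
tcp_pos: [0.4662, -0.001, 0.2913]
orientation: [0.0, -0.048, 0.999, -0.0]
wrist_force: [0.1, -0.2, 0.3]
finger_gap: 0.0125
```

```bash
python3 - <<'E'
from h import *
s=get_state();print(s["clock"],s["tcp_pos"],heading(s),s["finger_gap"],s["wrist_force"],tool_shift(s,[.4655,-.001,.25]))
a=eyes.read_camera("wrist");b=eyes.read_camera("scene")
a=a[200:420,170:400].astype(float);a=np.clip((a/255)**0.5*255,0,255).astype(np.uint8)
cv2.imwrite("pics/w14.png",np.hstack([cv2.resize(a,None,fx=1.7,fy=1.7),cv2.resize(b[160:240,220:320],(400,374),interpolation=cv2.INTER_CUBIC)]))
E
```

```text
18.775 [ 0.46623317 -0.00104114  0.29128883] -174.4834820761369 0.012527728003273354 [ 0.14401216 -0.20951125  0.26528695] [0.08 0.01 4.13]
```

View pics/w14.png

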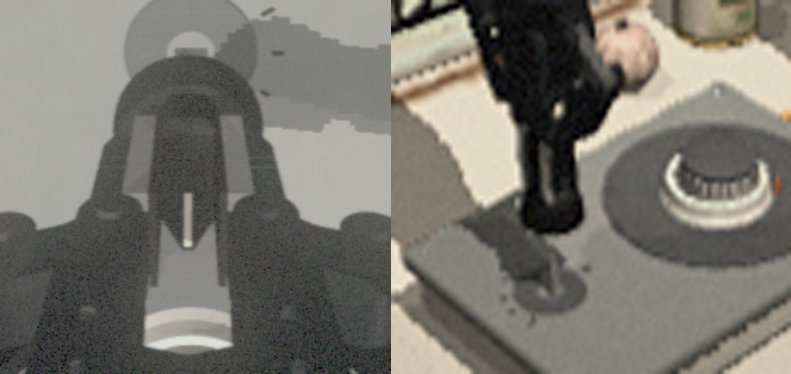

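```bash
python3 - <<'E'
from h import *
s=get_state();c=eyes.calibration("wrist");R=R_of(s["orientation"])
for n,u,v,z in [("ring",282.4,233,.05),("stem",281.8,229,.072),("knobline",170+188/1.7,200+220/1.7,s["tcp_pos"][2]-.162)]:
    print(n,R.T@(onz(c,u,v,z)-s["tcp_pos"])*1000)
print(proj(c,[.4655,-.001,.05]),proj(c,[.4638,-.0011,.072]))
E
```

```text
ring [ -0.36126347   0.44545377 241.24918578]
stem [ 1.04681600e+01 -2.77631918e-02  2.19243781e+02]
knobline [-12.56714925  -0.75630319 162.0069883 ]
(np.float64(283.37081286742097), np.float64(230.8606605460455)) (np.float64(283.8028266819668), np.float64(242.2335715721083))
```

carry_out([
  {"jaw": -1, "tx": 0.07, "ty": 0.04, "tz": 1.2, "wx": 0, "wy": 0, "wz": 0.2},
  {"jaw": -1, "tx": 0, "ty": 0, "tz": 1.0, "wx": 0, "wy": 0, "wz": 0},
  {"jaw": -1, "tx": 0, "ty": 0, "tz": 0.3, "wx": 0, "wy": 0, "wz": 0},
  {"jaw": -1, "tx": 0, "ty": 0, "tz": 0.2, "wx": 0, "wy": 0, "wz": 0},
  {"jaw": -1, "tx": 0, "ty": 0, "tz": 0, "wx": 0, "wy": 0, "wz": 0},
])

```text
clock: 19.5
tcp_pos: [0.4653, -0.0006, 0.2641]
orientation: [-0.0, -0.045, 0.999, -0.0]
wrist_force: [0.5, -0.2, -1.1]
finger_gap: 0.0121
```

carry_out([
  {"jaw": -1, "tx": 0, "ty": 0, "tz": 0.15, "wx": 0, "wy": 0, "wz": 0},
  {"jaw": -1, "tx": 0, "ty": 0, "tz": 0.15, "wx": 0, "wy": 0, "wz": 0},
  {"jaw": -1, "tx": 0, "ty": 0, "tz": 0, "wx": 0, "wy": 0, "wz": 0},
])

```text
clock: 19.88
tcp_pos: [0.4651, -0.0006, 0.2613]
orientation: [-0.0, -0.045, 0.999, -0.0]
wrist_force: [-1.5, 0.3, 2.3]
finger_gap: 0.0126
```

carry_out([
  {"jaw": -1, "tx": 0, "ty": 0, "tz": 0.15, "wx": 0, "wy": 0, "wz": 0},
  {"jaw": -1, "tx": 0, "ty": 0, "tz": 0.15, "wx": 0, "wy": 0, "wz": 0},
  {"jaw": -1, "tx": 0, "ty": 0, "tz": 0, "wx": 0, "wy": 0, "wz": 0},
])

```text
clock: 20.25
tcp_pos: [0.4651, -0.0006, 0.2582]
orientation: [-0.0, -0.045, 0.999, -0.0]
wrist_force: [-2.0, -0.6, 3.4]
finger_gap: 0.0122
```

carry_out([
  {"jaw": -1, "tx": 0, "ty": 0, "tz": 0.15, "wx": 0, "wy": 0, "wz": 0},
  {"jaw": -1, "tx": 0, "ty": 0, "tz": 0.15, "wx": 0, "wy": 0, "wz": 0},
  {"jaw": -1, "tx": 0, "ty": 0, "tz": 0, "wx": 0, "wy": 0, "wz": 0},
])

```text
clock: 20.62
tcp_pos: [0.4651, -0.0006, 0.2553]
orientation: [-0.0, -0.045, 0.999, -0.0]
wrist_force: [-3.3, -0.3, 5.8]
finger_gap: 0.0127
```

```bash
python3 - <<'E'
from h import *
s=get_state();print(s["clock"],s["tcp_pos"],heading(s),s["finger_gap"],s["wrist_force"])
a=eyes.read_camera("wrist");b=eyes.read_camera("scene")
a=a[200:420,170:400].astype(float);a=np.clip((a/255)**0.5*255,0,255).astype(np.uint8)
cv2.imwrite("pics/w15.png",np.hstack([cv2.resize(a,None,fx=1.7,fy=1.7),cv2.resize(b[180:235,225:290],(442,374),interpolation=cv2.INTER_CUBIC)]))
E
```

```text
20.625 [ 0.4651149  -0.00060954  0.25529153] -174.83089578668535 0.012656935908438426 [-3.3450863  -0.25760442  5.76404854]
```

View pics/w15.png

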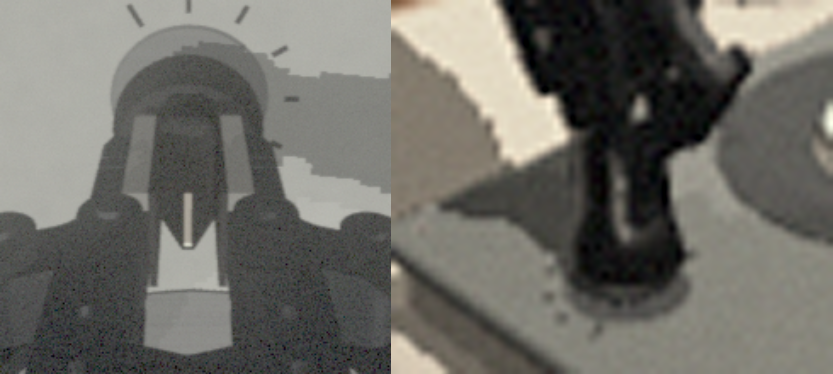

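carry_out([
  {"jaw": -1, "tx": 0.06, "ty": 0, "tz": 0, "wx": 0, "wy": 0, "wz": 0},
  {"jaw": -1, "tx": 0, "ty": 0, "tz": 0, "wx": 0, "wy": 0, "wz": 0},
])

```text
clock: 20.98
tcp_pos: [0.4646, -0.0006, 0.2548]
orientation: [-0.0, -0.045, 0.999, 0.0]
wrist_force: [-0.5, 0.4, -0.2]
finger_gap: 0.0122
```

carry_out([
  {"jaw": -1, "tx": 0, "ty": 0, "tz": 0.15, "wx": 0, "wy": 0, "wz": 0},
  {"jaw": -1, "tx": 0, "ty": 0, "tz": 0.15, "wx": 0, "wy": 0, "wz": 0},
  {"jaw": -1, "tx": 0, "ty": 0, "tz": 0, "wx": 0, "wy": 0, "wz": 0},
])

```text
clock: 21.35
tcp_pos: [0.4646, -0.0006, 0.252]
orientation: [-0.0, -0.045, 0.999, -0.0]
wrist_force: [-0.7, -0.5, -1.4]
finger_gap: 0.0123
```

Free sliding, as it should be. Expected fully on at TCP z≈0.250, pressed at ≈0.244.

carry_out([
  {"jaw": -1, "tx": 0, "ty": 0, "tz": 0.15, "wx": 0, "wy": 0, "wz": 0},
  {"jaw": -1, "tx": 0, "ty": 0, "tz": 0.15, "wx": 0, "wy": 0, "wz": 0},
  {"jaw": -1, "tx": 0, "ty": 0, "tz": 0, "wx": 0, "wy": 0, "wz": 0},
])

```text
clock: 21.72
tcp_pos: [0.4646, -0.0007, 0.2492]
orientation: [-0.0, -0.045, 0.999, -0.0]
wrist_force: [-2.5, 0.9, 3.7]
finger_gap: 0.0124
```

carry_out([
  {"jaw": -1, "tx": 0, "ty": 0, "tz": 0.15, "wx": 0, "wy": 0, "wz": 0},
  {"jaw": -1, "tx": 0, "ty": 0, "tz": 0.15, "wx": 0, "wy": 0, "wz": 0},
  {"jaw": -1, "tx": 0, "ty": 0, "tz": 0, "wx": 0, "wy": 0, "wz": 0},
])

```text
clock: 22.1
tcp_pos: [0.4646, -0.0006, 0.2463]
orientation: [0.0, -0.045, 0.999, -0.0]
wrist_force: [-3.6, -0.6, 5.7]
finger_gap: 0.0124
```

carry_out([
  {"jaw": -1, "tx": 0, "ty": 0, "tz": 0.1, "wx": 0, "wy": 0, "wz": 0},
  {"jaw": -1, "tx": 0, "ty": 0, "tz": 0.1, "wx": 0, "wy": 0, "wz": 0},
  {"jaw": -1, "tx": 0, "ty": 0, "tz": 0, "wx": 0, "wy": 0, "wz": 0},
])

```text
clock: 22.48
tcp_pos: [0.4646, -0.0006, 0.2456]
orientation: [0.0, -0.045, 0.999, -0.0]
wrist_force: [-7.3, 0.3, 17.2]
finger_gap: 0.0123
```

carry_out([
  {"jaw": -1, "tx": 0, "ty": 0, "tz": 0.1, "wx": 0, "wy": 0, "wz": 0},
  {"jaw": -1, "tx": 0, "ty": 0, "tz": 0, "wx": 0, "wy": 0, "wz": 0},
])

```text
clock: 22.72
tcp_pos: [0.4645, -0.0006, 0.2455]
orientation: [0.001, -0.045, 0.999, -0.0]
wrist_force: [-9.5, 1.1, 25.9]
finger_gap: 0.0123
```

carry_out([
  {"jaw": -1, "tx": 0.08, "ty": 0, "tz": 0, "wx": 0, "wy": 0, "wz": 0},
  {"jaw": -1, "tx": 0, "ty": 0, "tz": 0, "wx": 0, "wy": 0, "wz": 0},
])

```text
clock: 22.98
tcp_pos: [0.4642, -0.0007, 0.2455]
orientation: [0.001, -0.045, 0.999, -0.0]
wrist_force: [-8.0, 1.4, 22.2]
finger_gap: 0.0124
```

```bash
python3 - <<'E'
from h import *
s=get_state();print(s["clock"],s["tcp_pos"],heading(s),s["finger_gap"],s["wrist_force"],s["ft_torque"],s["orientation"])
a=eyes.read_camera("wrist");b=eyes.read_camera("scene");cv2.imwrite("pics/s16raw.png",b);cv2.imwrite("pics/w16raw.png",a)
a=a[200:420,170:400].astype(float);a=np.clip((a/255)**0.5*255,0,255).astype(np.uint8)
b=b[185:235,235:285].astype(float);b=np.clip((b/255)**0.6*255,0,255).astype(np.uint8)
cv2.imwrite("pics/w16.png",np.hstack([cv2.resize(a,None,fx=1.7,fy=1.7),cv2.resize(b,(374,374),interpolation=cv2.INTER_CUBIC)]))
E
```

```text
22.975 [ 0.46420462 -0.00065244  0.24548912] -174.81234417024535 0.012364609947162921 [-7.98049276  1.35428196 22.18014344] [ 0.31263197  1.5795863  -0.01883263] [ 1.38515307e-03 -4.52549265e-02  9.98974484e-01 -2.32373151e-04]
```

View pics/w16.png

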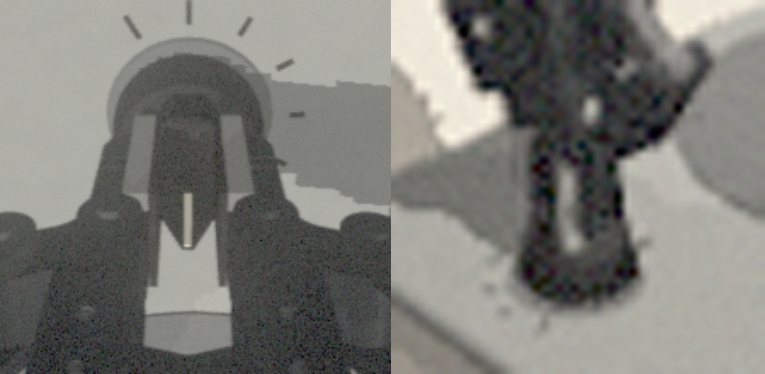

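carry_out([
  {"jaw": -1, "tx": 0.1, "ty": 0, "tz": -0.2, "wx": 0, "wy": 0, "wz": 0},
  {"jaw": -1, "tx": 0, "ty": 0, "tz": -0.2, "wx": 0, "wy": 0, "wz": 0},
  {"jaw": -1, "tx": 0, "ty": 0, "tz": 0, "wx": 0, "wy": 0, "wz": 0},
])

```text
clock: 23.45
tcp_pos: [0.4638, -0.0008, 0.248]
orientation: [0.002, -0.045, 0.999, 0.0]
wrist_force: [1.9, 2.4, 5.8]
finger_gap: 0.0123
```

```bash
python3 - <<'E'
from h import *
s=get_state();print(s["tcp_pos"],s["wrist_force"],s["ft_torque"])
E
```

```text
[ 0.46384675 -0.00076814  0.24798231] [1.94159208 2.39486938 5.82778746] [ 0.32326319 -0.11958405  0.07852595]
```

carry_out([
  {"jaw": -1, "tx": 0, "ty": 0, "tz": -0.2, "wx": 0, "wy": 0, "wz": 0},
  {"jaw": -1, "tx": 0, "ty": 0, "tz": 0, "wx": 0, "wy": 0, "wz": 0},
])

```text
clock: 23.7
tcp_pos: [0.4637, -0.0009, 0.2497]
orientation: [0.001, -0.045, 0.999, -0.0]
wrist_force: [2.6, 1.1, 4.7]
finger_gap: 0.0121
```

carry_out([
  {"jaw": -1, "tx": 0, "ty": 0, "tz": -0.2, "wx": 0, "wy": 0, "wz": 0},
  {"jaw": -1, "tx": 0, "ty": 0, "tz": 0, "wx": 0, "wy": 0, "wz": 0},
])

```text
clock: 23.95
tcp_pos: [0.463, -0.001, 0.2512]
orientation: [0.0, -0.045, 0.999, -0.0]
wrist_force: [2.3, -0.1, 2.2]
finger_gap: 0.0125
```

carry_out([
  {"jaw": -1, "tx": -0.06, "ty": 0.02, "tz": 0.2, "wx": 0, "wy": 0, "wz": 0},
  {"jaw": -1, "tx": 0, "ty": 0, "tz": 0.2, "wx": 0, "wy": 0, "wz": 0},
  {"jaw": -1, "tx": 0, "ty": 0, "tz": 0.15, "wx": 0, "wy": 0, "wz": 0},
  {"jaw": -1, "tx": 0, "ty": 0, "tz": 0.1, "wx": 0, "wy": 0, "wz": 0},
  {"jaw": -1, "tx": 0, "ty": 0, "tz": 0, "wx": 0, "wy": 0, "wz": 0},
])

```text
clock: 24.58
tcp_pos: [0.4632, -0.0008, 0.2457]
orientation: [0.0, -0.045, 0.999, -0.001]
wrist_force: [-3.4, -1.7, 14.6]
finger_gap: 0.012
```

carry_out([
  {"jaw": -1, "tx": 0, "ty": 0, "tz": 0.08, "wx": 0, "wy": 0, "wz": 0},
  {"jaw": -1, "tx": 0, "ty": 0, "tz": 0, "wx": 0, "wy": 0, "wz": 0},
  {"jaw": -1, "tx": 0, "ty": 0, "tz": 0, "wx": 0, "wy": 0, "wz": 0},
])

```text
clock: 24.95
tcp_pos: [0.4632, -0.0008, 0.2455]
orientation: [0.0, -0.045, 0.999, -0.001]
wrist_force: [-5.2, -1.2, 20.6]
finger_gap: 0.0127
```

```bash
python3 - <<'E'
from h import *
s=get_state();print(s["clock"],s["tcp_pos"],heading(s),s["finger_gap"],s["wrist_force"],s["qvel"].round(4))
b=eyes.read_camera("scene");t=eyes.read_camera("top");cv2.imwrite("pics/t17.png",t)
cv2.imwrite("pics/s17.png",cv2.resize(b[140:250,160:360],None,fx=3.9,fy=3.9,interpolation=cv2.INTER_CUBIC))
E
```

```text
24.95 [ 0.46320426 -0.00077451  0.24551294] -174.84265843636572 0.01267323922352998 [-5.21815793 -1.19385726 20.59475526] [-0.0003 -0.     -0.0019  0.0013 -0.0008 -0.002 ]
```

View pics/s17.png

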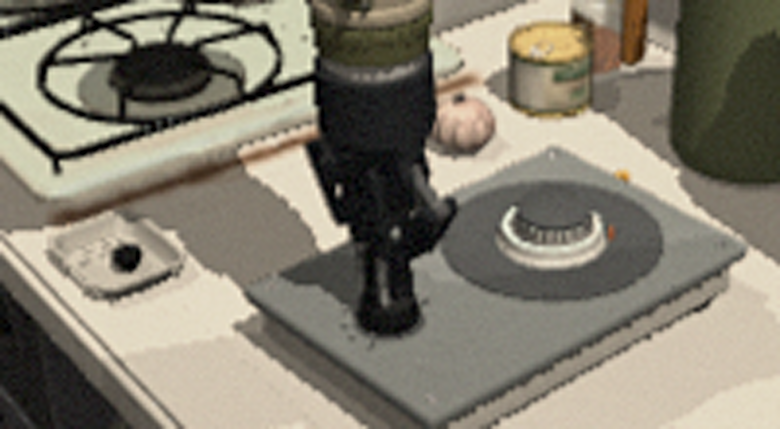

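View pics/t17.png

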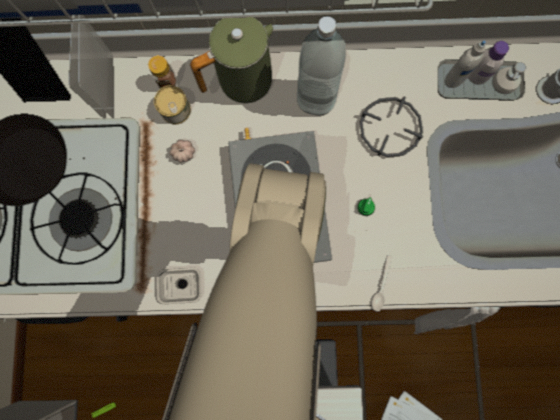

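```bash
python3 -c "
from workcell import env
print(env.hand_in())"
```

```text
the job is handed in; nothing more can be done
None
```

I seated the burner head in its cup, put the black knob on the valve stem and pressed it fully in. The job was handed in at 24.95 s, with the fingers still gripping the knob and pushing down.

- **Burner head:** After release, I pressed it with shut fingertips and it was solid at 17.8 N. Its top came out at about 79.4 mm, against 79 mm expected. The wrist view agreed with a head that is level and fully down. It had touched the back wall on the way in, so I shifted it slightly forward.
- **Knob:** The pointer was turned to the cooker's back, at about 5.2° against a cooker yaw of about 5.3°. It slid on freely after a 0.6 mm sideways correction. The spring began at tool height 251 mm and the hard stop came at 245.5 mm, which is about 5.7 mm of travel (6 mm nominal). At hand-in the push was 20.6 N; the highest reading was 26 N, below the 45 N limit.
- **Check that disagreed:** Both gripped parts stopped 1.1–1.5 mm higher than my grasp heights predicted. I put this down to an offset from gripping, because both touched firm stops and the spring travel was right. I did not directly measure that the knob is fully on.
- **Other things:** The garlic, the tray and the green knob show at the same places in the last top picture as in the first.

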